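Pack the inspection tray and hold the spring probe on the angled boss

TASK

Pack the square block and the round roller upright into the free length of the small open tray, beside the workpiece that stands in it, so that the row is filled and the workpiece cannot shift. Then take the probe from its stand and hold its spring tip inside the ring scribed on the workpiece's sloping face, with the probe square to that face and the tip gently pushed about half-way in; finish while still holding it there. Leave the other things on the bench where they are.

Things in the scene. Friction and masses are not known exactly. Their poses are not given: they have to be found in the camera images.
- box: open dark steel tray fixed to the bench, outside 56 (x) x 138 (y) x 30 mm high, walls and floor 5 mm, so inside 46 x 128 mm and 25 mm deep. Origin: centre of its underside; x across the tray, y along the row, z up. The workpiece stands at its +y end; the rest of the row is free and takes the block and the roller in either order, with 8 mm to spare in the whole row
- work_center (a point): aluminium workpiece, loose in the tray: a block 40 (x) x 44 (y) x 30 mm high with a round boss of 30 mm diameter that rises out of its top, leaning 20 degrees towards its own -x; highest point 56 mm over its underside. This point: centre of the 30 mm high block, 15 mm over its underside; axes as the tray's, within a few degrees
- spot (a point): centre of the scribed dark ring (inner radius 7 mm, outer 9 mm) on the boss's flat sloping end face; z points out of the face, square to it, 20 degrees from vertical towards the workpiece's -x. The point lies 51 mm over the workpiece's underside
- block_mid (a point): square aluminium block standing on the bench, 36 x 36 mm and 60 mm tall, about 0.2 kg; this point is its centre, half-way up; x and y square to its sides, z up
- roller_mid (a point): plain round steel roller standing on its end, 40 mm diameter and 60 mm tall, about 0.45 kg; this point is its centre, half-way up; z up
- stand: grey plastic block fixed to the bench, 74 x 74 x 62 mm high, with an upright 20 mm hole through its middle in which the probe's nose hangs. Origin: centre of its underside
- probe_mid (a point): hand probe, 0.155 kg, standing in the stand: black square handle 28 x 28 mm and 80 mm long with a 6 mm button on top, a round steel nose of 16 mm diameter and 34 mm length below it, and a spring tip. This point: centre of the handle, half-way up its 80 mm; x and y square to the handle's sides, z along the probe from tip to button. The handle's lower end rests on the stand, 40 mm below this point
- probe_tip (a point): the very end of the round-ended spring tip (6 mm diameter), on the probe's axis, 90 mm below probe_mid when out, 16 mm beyond the nose; z along the probe, from tip to button
- plunger (a joint): how far the spring tip is pushed into the probe, m: 0 is out, 0.012 is fully in, half-way is 0.006. The spring takes 1.0 N to start and 0.35 N more per mm (3.1 N at half-way, 5.2 N fully in)
- collar_mid (a point): bystander, leave alone: steel collar lying flat, 48 mm across, 18 mm high, its centre
- oil_mid (a point): bystander, leave alone: white plastic oil bottle, 50 mm across, 130 mm tall, 60 mm up its axis
- driver_grip (a point): bystander, leave alone: screwdriver lying on the bench, 190 mm long, in its handle
- brush_grip (a point): bystander, leave alone: wooden-handled brush lying on the bench, 200 mm long, in its handle
- angle_mid (a point): bystander, leave alone: aluminium angle bracket, 70 x 50 mm, 46 mm high, 10 mm up over the middle of its foot
- pot_in (a point): bystander, leave alone: steel cup, 64 mm across, 60 mm tall, centre of its inner floor

How it is judged:
By the outcome, as a careful person would: the job done as asked, in the order asked, and still so for the second after the job is handed in, while the arm keeps its last pose, push and grip.
It also fails if it takes over 61 s, if anything falls off the work surface, if the arm or the gripper's body presses on something with over 40 N, if the wrist force passes 120 N, or if a joint passes its speed limit or range.

ROBOT

A 6-joint arm with a two-finger parallel gripper is mounted at the origin on the work surface. World frame = base frame: x ahead of the robot, y to its left, z up, the work surface at z = 0. Lengths are in m, angles in rad, forces in N, time in s.
With the tool pointing down it reaches from about 0.375 to 0.9 m from the base axis. Payload 3.1 kg.
Tool frame: the origin (TCP) lies at the very end of the fingers, on their centre line; the grasp point (between the pads) lies 19 mm behind it (manip.grasp_offset is the distance from the TCP to the grasp point, in m); y points along the fingers, z is the direction in which the jaws open and shut, and the axes are right-handed (so a half turn about y gives the same grasp; the last joint's range is limited). The gripper opens to 85 mm and grips with 20 to 120 N. Pads are 22 mm wide; open, the fingers measure 114 mm over their backs; the gripper's body (76 mm by 85 mm) begins 54 mm behind the grasp point. The pads swing forward as they close: fully open they stand 13 mm farther back than shut.
Start: joints at [1, 0.527, 1.433, -0, 1.181, -0.178], TCP at [0.239, 0.577, 0.202] pointing down, gripper open.
Joint ranges: [-3.08, 3.08], [-0.75, 2.2], [0.22, 2.44], [-1.43, 4.57], [0, 2.65], [-2.85, 2.85]. Speed limits (rad/s): [2.79, 2.79, 3.14, 3.14, 3.14, 3.14].

INTERFACE

Orientations are given as a unit quaternion [x, y, z, w].
In Python, from station import manip gives the robot as it stands.
- The arm moves only by the tool apply_moves, never from a script. Its argument "motion" is a list of rows, each a list of 5 numbers: the finger opening in mm, from 0 to 85.4, then the shift along the tool's x, y, z in units of 30 mm (1.0 is 30 mm), then the turn about the tool's y in units of 10 degrees (1.0 is 10 degrees). In form: [[fingers, x, y, z, twist], ...]. A call has 1 to 12 rows; each row is the pose to reach, as a shift and turn from the pose commanded when the call began, along the tool's axes at that moment; what a row does not reach only later rows make up. A row lasts 1/8 s, in which the tool goes at most 62.5 mm and 10.7 degrees, less where a joint would pass 70% of its speed; a pose out of reach is approached as far as the arm can. A call with a gripper value outside its range is refused whole. The fingers move at their own pace and stop on an object; "squeeze" is the grip in N (left out, the last holds). Time passes only in rows, so rows that repeat a pose let the fingers close. It gives the time, the measured TCP pose, the force and the opening at its end, in the units of the state.
- manip.sense(): the state, without advancing time (a new reading comes with each control period).
- manip.snapshot(name): name is "scene" or "side" or "wrist"; returns the picture (420x560x3 uint8, red, green, blue); there is no depth.
- manip.get_calibration(name): a dict with "intrinsics" (3x3 intrinsics, pixels), "dist_coeffs" ([k1, k2, p1, p2, k3] as OpenCV has them; the pictures are not rectified), "extrinsics" (4x4, takes a point from camera to world coordinates). Camera axes: x right, y up, looking along -z (the intrinsics and any distortion apply to the point x, -y, -z); pixel columns grow to the right and rows downward; lengths in m; the calibration is good to about 2 mm. A picture is of the moment at which its call begins: read the wrist's pose just before it. get_calibration takes no time and is no camera call; for the wrist camera it gives the pose at the moment of the call.
- manip.sign_off(): hands the job in, once; it reports no verdict.
The state is a dict: "t": time; "q": joint angles; "qd": joint speeds; "tau": joint torques, N m; "tcp_pos": TCP position; "tool_rot": TCP orientation; "force": force on the tool from outside, world axes, zero at the start; "ft_torque": the same for the moment, N m; "finger_gap": opening from 0.0 (shut) to 1.0 (fully open).
Only numpy, scipy, OpenCV 4.12 (cv2) and the standard library are available. Lean on these libraries where they do the work, as an engineer would, in place of code of your own. Each camera call takes 0.05 s, during which the arm holds its last target.

## Working session

There is one attempt and no reset: what is moved stays moved. The work goes in short steps, Python scripts to look and compute and a tool call to move; the robot and the scene stay as the last step left them, time stands still between calls to the robot, and variables do not carry over. Pictures are saved under pics/ and viewed, and the job is handed in when it is done.

Besides the shell and the picture viewer there is one more tool, called after ">>>" by a JSON object that holds its "op" and its "data". apply_moves: Moves the arm, as the interface text tells. Its arguments: {"type":"object","properties":{"motion":{"type":"array"},"squeeze":{"type":"number"}},"required":["motion"]}

```bash
mkdir -p pics; ls
cat > h.py <<'E'
import numpy as np, cv2, json
from station import manip
from scipy.spatial.transform import Rotation as R
def snap(cam,name):
    c=manip.get_calibration(cam)
    im=np.array(manip.snapshot(cam)); cv2.imwrite(f'pics/{name}.png',im[:,:,::-1])
    np.savez(f'pics/{name}.npz',im=im,K=c['intrinsics'],D=c['dist_coeffs'],E=c['extrinsics'])
    return im
def load(name):
    d=np.load(f'pics/{name}.npz'); return d
def ray(d,uv):
    p=cv2.undistortPoints(np.array([[uv]],float),np.array(d['K']),np.array(d['D']))[0,0]
    E=np.array(d['E']); v=E[:3,:3]@np.array([p[0],-p[1],-1.0]); return E[:3,3],v/np.linalg.norm(v)
def onz(d,uv,z):
    o,v=ray(d,uv); return o+v*(z-o[2])/v[2]
def proj(d,P):
    E=np.array(d['E']); P=np.atleast_2d(P); c=(P-E[:3,3])@E[:3,:3]; c=c*[1,-1,-1]
    return cv2.projectPoints(c,np.zeros(3),np.zeros(3),np.array(d['K']),np.array(d['D']))[0][:,0]
E
python3 - <<'E'
from h import *
for c in ['scene','side','wrist']:
    snap(c,c+'0'); d=load(c+'0'); print(c,d['K'].tolist(),d['D'],d['E'].round(4).tolist())
s=manip.sense(); print(s)
print(R.from_quat(s['tool_rot']).as_matrix().round(3), manip.grasp_offset)
E
```

```text
pics
scene [[386.4605366004956, 0.0, 282.5526170921642], [0.0, 386.4605366004956, 211.77546996895992], [0.0, 0.0, 1.0]] [-0.01609458  0.          0.          0.          0.        ] [[0.546, -0.5376, 0.6426, 1.2152], [0.8377, 0.3401, -0.4273, -0.4783], [0.0111, 0.7716, 0.636, 0.7491], [0.0, 0.0, 0.0, 1.0]]
side [[495.68955387035845, 0.0, 278.44245750336853], [0.0, 495.68955387035845, 208.48872459617434], [0.0, 0.0, 1.0]] [-0.02537304  0.          0.          0.          0.        ] [[0.9366, 0.2596, -0.2353, 0.2907], [-0.3504, 0.6963, -0.6264, -0.7531], [0.0012, 0.6692, 0.7431, 0.9427], [0.0, 0.0, 0.0, 1.0]]
wrist [[314.98945509913653, 0.0, 276.7861269404972], [0.0, 314.98945509913653, 211.62581237272897], [0.0, 0.0, 1.0]] [-0.02740083  0.          0.          0.          0.        ] [[0.3829, -0.8766, -0.2915, 0.1627], [0.9238, 0.3623, 0.124, 0.6087], [-0.0031, -0.3168, 0.9485, 0.3733], [0.0, 0.0, 0.0, 1.0]]
{'t': 0.15, 'q': array([ 9.99482094e-01,  5.28262694e-01,  1.43364564e+00, -1.50971248e-05,
        1.18139494e+00, -1.78493396e-01]), 'qd': array([ 0.00117654, -0.00069875, -0.00403638, -0.00087624, -0.00090587,
       -0.0004164 ]), 'tau': array([ 1.09994940e-03, -4.42740369e+01, -1.78276277e+01, -2.15762070e-04,
        5.71728131e-03, -1.02968113e-05]), 'tcp_pos': array([0.23888153, 0.57687906, 0.20094029]), 'tool_rot': array([ 0.69407626, -0.13820674,  0.137773  , -0.69294707]), 'force': array([ 0.4718484 , -0.22865268,  0.80437261]), 'ft_torque': array([-0.02442215,  0.01318026,  0.02271836]), 'finger_gap': 1.0048851026305812}
[[ 0.924 -0.001  0.383]
 [-0.383 -0.001  0.924]
 [-0.    -1.    -0.002]] 0.0187
```

View pics/scene0.png

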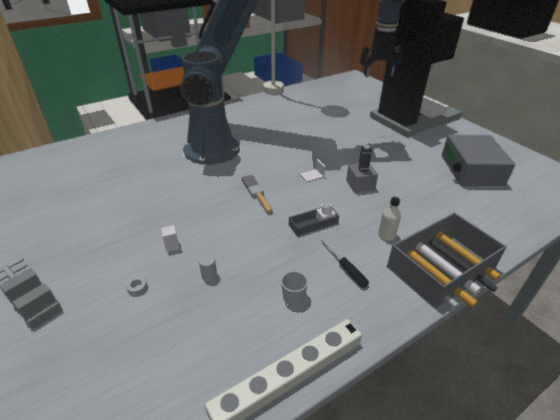

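View pics/side0.png

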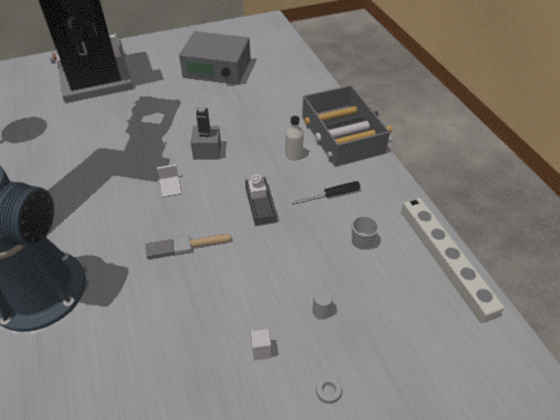

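View pics/wrist0.png

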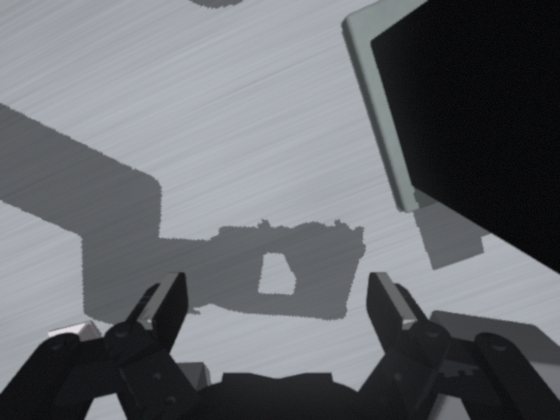

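Run:
```python
from h import *
a=load('scene0')['im'];b=load('side0')['im']
def crop(im,x0,y0,x1,y1,n):
    c=cv2.resize(im[y0:y1,x0:x1],None,fx=5,fy=5,interpolation=cv2.INTER_CUBIC); cv2.imwrite(f'pics/{n}.png',c[:,:,::-1]); return c
c1=crop(a,280,140,400,240,'c1'); c2=crop(a,150,220,230,290,'c2'); c3=crop(b,180,100,290,220,'c3')
c4=crop(b,240,280,340,360,'c4')
```

```text
(no output)
```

View pics/c3.png

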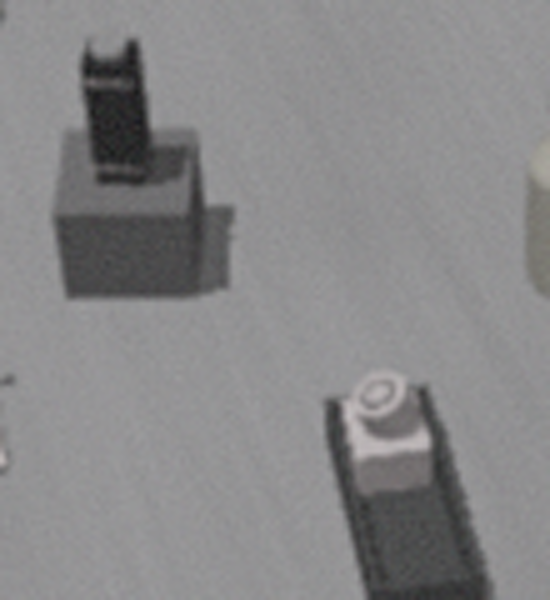

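View pics/c4.png

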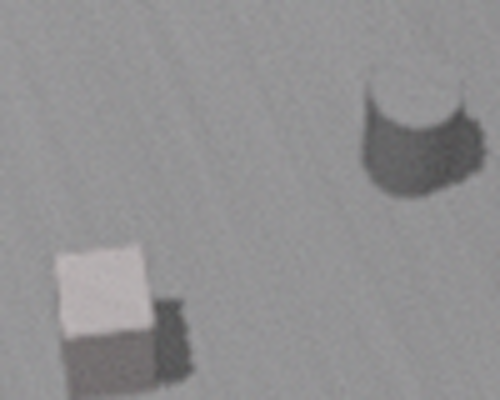

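View pics/c1.png

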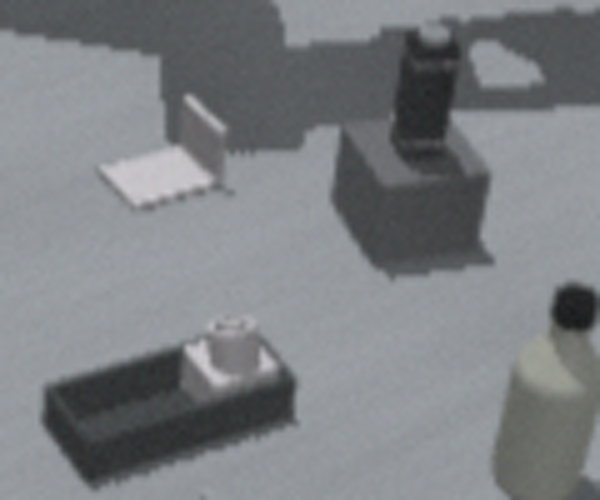

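View pics/c2.png

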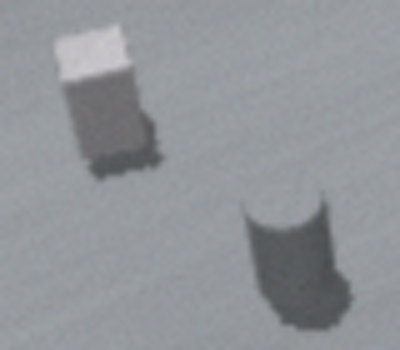

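Run:
```python
from h import *
S=load('side0');A=load('scene0')
f=lambda d,o,p,z:print(np.round(onz(d,np.array(o)+(np.array(p)+.0)/5-.4,z),4))
print('block side');[f(S,(240,280),p,.06) for p in [(55,255),(140,245),(153,325),(65,335)]]
print('block scene');[f(A,(150,220),p,.06) for p in [(55,40),(120,27),(133,68),(65,82)]]
print('roller side');f(S,(240,280),(415,95),.06)
print('roller scene');f(A,(150,220),(285,203),.06)
print('stand side');[f(S,(180,100),p,.062) for p in [(65,132),(200,135),(197,215),(55,215)]]
print('stand scene');[f(A,(280,140),p,.062) for p in [(343,122),(460,115),(490,178),(378,185)]]
print('boss side');f(S,(180,100),(380,395),.056)
print('boss scene');f(A,(280,140),(233,325),.056)
print('tray side');[f(S,(180,100),p,.03) for p in [(327,398),(425,387),(488,580),(368,592)]]
print('tray scene');[f(A,(280,140),p,.03) for p in [(45,390),(185,345),(295,380),(95,443)]]
```

```text
block side
[ 0.4059 -0.2921  0.06  ]
[ 0.4387 -0.2997  0.06  ]
[ 0.4319 -0.3335  0.06  ]
[ 0.3988 -0.3256  0.06  ]
block scene
[ 0.4009 -0.3258  0.06  ]
[ 0.4094 -0.2928  0.06  ]
[ 0.444  -0.2989  0.06  ]
[ 0.4353 -0.3326  0.06  ]
roller side
[ 0.5679 -0.2749  0.06  ]
roller scene
[ 0.5752 -0.2722  0.06  ]
stand side
[0.4526 0.3666 0.062 ]
[0.5231 0.3373 0.062 ]
[0.5026 0.2715 0.062 ]
[0.4303 0.2986 0.062 ]
stand scene
[0.4291 0.302  0.062 ]
[0.464 0.374 0.062]
[0.5295 0.3383 0.062 ]
[0.4974 0.2724 0.062 ]
boss side
[0.5529 0.1106 0.056 ]
boss scene
[0.5551 0.1118 0.056 ]
tray side
[0.5338 0.1435 0.03  ]
[0.5846 0.1333 0.03  ]
[ 0.5686 -0.0045  0.03  ]
[0.5112 0.0086 0.03  ]
tray scene
[0.52   0.0051 0.03  ]
[0.5302 0.098  0.03  ]
[0.5902 0.1326 0.03  ]
[0.5728 0.0033 0.03  ]
```

```bash
cat >> h.py <<'E'
def plan(target,yaw,s=None):
    """yaw=world yaw of tool z in deg; returns units"""
    s=s or manip.sense(); M=R.from_quat(s['tool_rot']).as_matrix()
    d=M.T@(np.array(target)-s['tcp_pos'])/0.03
    y0=np.degrees(np.arctan2(M[1,2],M[0,2])); tw=-((yaw-y0+180)%360-180)/10
    print('t',round(s['t'],2),'tcp',s['tcp_pos'].round(4),'yaw',round(y0,2),'q1,q6',s['q'][[0,5]].round(2),'gap',round(s['finger_gap']*85,1),'F',s['force'].round(1))
    print('UNITS x,y,z,twist:',d.round(3),round(tw,3))
E
python3 -c "
from h import *
plan((.479,.32,.26),67.5)"
```

```text
t 0.15 tcp [0.2389 0.5769 0.2009] yaw 67.49 q1,q6 [ 1.   -0.18] gap 85.4 F [ 0.5 -0.2  0.8]
UNITS x,y,z,twist: [10.671 -1.964 -4.85 ] -0.001
```

>>> {"op": "apply_moves", "data": {"motion": [[85, 10.6, -2.0, -4.85, 0], [85, 10.6, -2.0, -4.85, 0], [85, 10.6, -2.0, -4.85, 0], [85, 10.6, -2.0, -4.85, 0], [85, 10.6, -2.0, -4.85, 0], [85, 10.6, -2.0, -4.85, 0], [85, 10.6, -2.0, -4.85, 0]]}}

```text
t: 1.02
tcp_pos: [0.4798, 0.319, 0.2621]
tool_rot: [-0.693, 0.139, -0.14, 0.693]
force: [0.3, 0.8, 0.2]
finger_gap: 0.999
```

```bash
python3 -c "
from h import *
snap('wrist','w1')
plan((.551,.06,.24),-8)"
```

```text
t 1.07 tcp [0.478  0.3202 0.2616] yaw 67.32 q1,q6 [ 0.4  -0.78] gap 84.5 F [-0.4  0.2 -0.6]
UNITS x,y,z,twist: [ 5.589  0.715 -7.064] 7.532
```

View pics/w1.png

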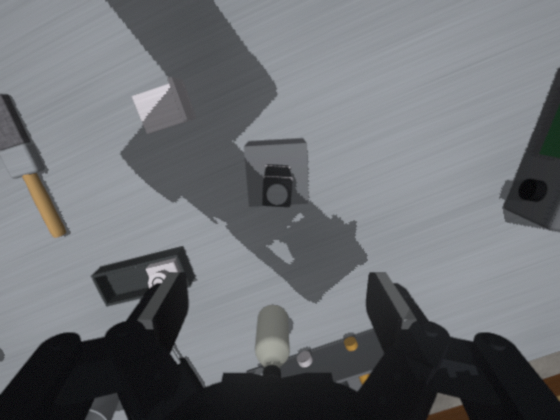

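>>> {"op": "apply_moves", "data": {"motion": [[85, 5.6, 2.0, -7.0, 7.5], [85, 5.6, 2.0, -7.0, 7.5], [85, 5.6, 2.0, -7.0, 7.5], [85, 5.6, 2.0, -7.0, 7.5], [85, 5.6, 2.0, -7.0, 7.5], [85, 5.6, 2.0, -7.0, 7.5], [85, 5.6, 2.0, -7.0, 7.5], [85, 5.6, 2.0, -7.0, 7.5]]}}

```text
t: 2.08
tcp_pos: [0.5512, 0.0643, 0.2012]
tool_rot: [-0.467, 0.531, -0.53, 0.467]
force: [0.1, 0.4, -0.0]
finger_gap: 0.997
```

```bash
python3 -c "
from h import *
snap('wrist','w2')
plan((.4205,-.3125,.2),-13)"
```

```text
t 2.12 tcp [0.5514 0.0642 0.2014] yaw -7.24 q1,q6 [-0.09  0.04] gap 84.5 F [ 0.2  0.2 -0.1]
UNITS x,y,z,twist: [13.006  0.046 -2.747] 0.576
```

View pics/w2.png

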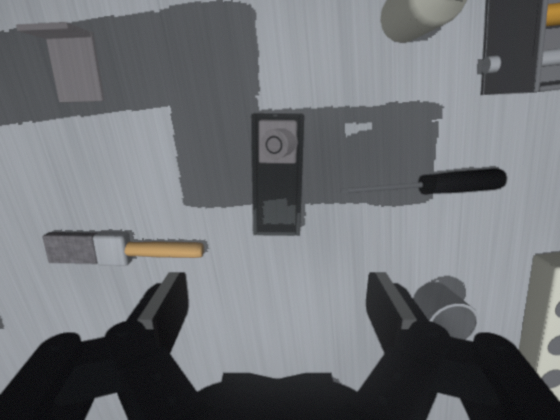

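Run:
```python
from h import *
im=load('w2')['im'][100:245,235:320]
cv2.imwrite('pics/w2c.png',cv2.resize(im,None,fx=4,fy=4,interpolation=cv2.INTER_CUBIC)[:,:,::-1])
```

```text
(no output)
```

View pics/w2c.png

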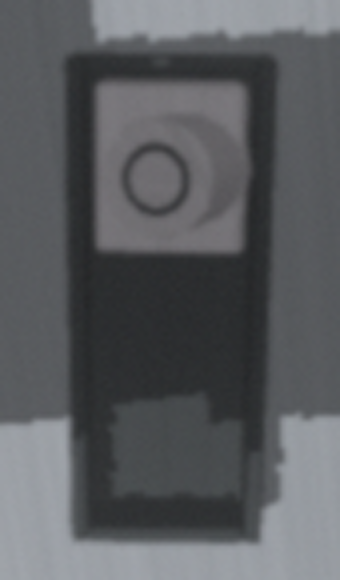

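>>> {"op": "apply_moves", "data": {"motion": [[85, 7.0, 0, -1.5, 0.6], [85, 13.0, 0, -2.75, 0.6], [85, 13.0, 0, -2.75, 0.6], [85, 13.0, 0, -2.75, 0.6], [85, 13.0, 0, -2.75, 0.6], [85, 13.0, 0, -2.75, 0.6], [85, 13.0, 0, -2.75, 0.6], [85, 13.0, 0, -2.75, 0.6]]}}

```text
t: 3.12
tcp_pos: [0.4191, -0.314, 0.2016]
tool_rot: [0.438, -0.555, 0.555, -0.438]
force: [0.5, 0.6, 0.7]
finger_gap: 0.993
```

```bash
python3 -c "
from h import *
snap('wrist','w3')
plan((.4205,-.3125,.2),-13)"
```

```text
t 3.17 tcp [ 0.4193 -0.3125  0.2015] yaw -13.46 q1,q6 [-0.85 -0.62] gap 84.8 F [ 0.9  0.4 -0.3]
UNITS x,y,z,twist: [-0.008  0.051  0.04 ] -0.046
```

View pics/w3.png

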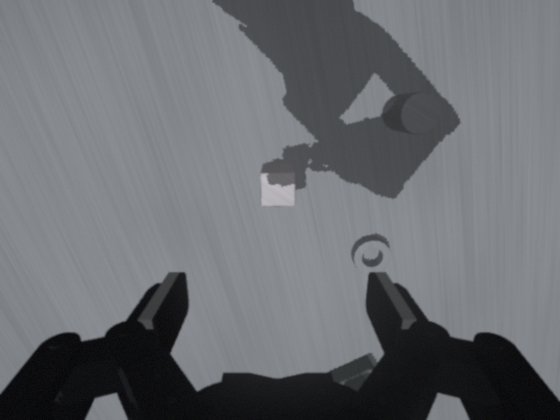

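Run:
```python
from h import *
d=load('w2')
g=lambda p,z:onz(d,np.array([235,100])+(np.array(p)+.5)/4-.5,z)
t=np.array([g(p,.03) for p in [(66,55),(276,55),(258,540),(73,538)]])
print('tray',t.round(4).tolist(),t.mean(0).round(4), np.linalg.norm(t-np.roll(t,1,0),axis=1).round(4))
e=(t[0]+t[1]-t[2]-t[3])/2; yw=np.degrees(np.arctan2(-e[0],e[1])); print('yaw',yw)
w=np.array([g(p,.035) for p in [(95,83),(245,82),(246,250),(97,250)]])
print('work',w.round(4).tolist(),w.mean(0).round(4),np.linalg.norm(w-np.roll(w,1,0),axis=1).round(4))
e=(w[0]+w[1]-w[2]-w[3])/2; print('yaw',np.degrees(np.arctan2(-e[0],e[1])))
print('spot',g((156,179),.056))
d=load('w3'); im=d['im'].astype(int)
sub=im[160:215,250:310].sum(2); print(sub.max(),np.median(sub))
m=(sub>np.median(sub)+70).astype(np.uint8); ys,xs=np.nonzero(m);print(xs.min()+250,xs.max()+250,ys.min()+160,ys.max()+160)
cv2.imwrite('pics/w3c.png',cv2.resize(d['im'][160:215,250:310],None,fx=8,fy=8,interpolation=cv2.INTER_CUBIC)[:,:,::-1])
cv2.imwrite('pics/w3r.png',cv2.resize(d['im'][80:150,370:450],None,fx=6,fy=6,interpolation=cv2.INTER_CUBIC)[:,:,::-1])
```

```text
tray [[0.5327, 0.142, 0.03], [0.5871, 0.135, 0.03], [0.5681, -0.0006, 0.03], [0.514, 0.007, 0.03]] [0.5505 0.0709 0.03  ] [0.1363 0.0548 0.1369 0.0546]
yaw -7.946184188244804
work [[0.5395, 0.1342, 0.035], [0.5781, 0.1295, 0.035], [0.5736, 0.0861, 0.035], [0.5338, 0.0911, 0.035]] [0.5562 0.1102 0.035 ] [0.0434 0.0389 0.0437 0.0402]
yaw -6.748379295267651
spot [0.55256879 0.11018462 0.056     ]
577 423.0
261 293 174 205
```

View pics/w3c.png

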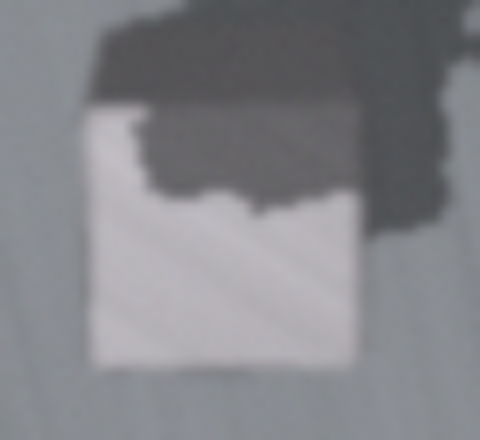

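View pics/w3r.png

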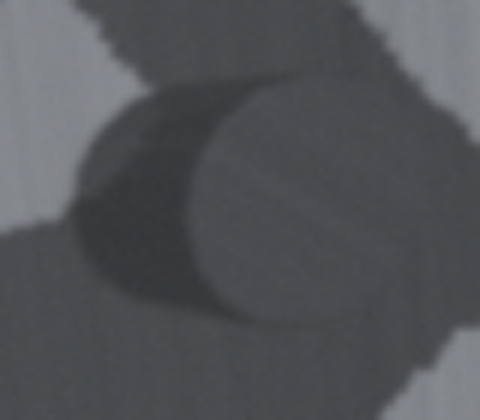

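Run:
```python
from h import *
d=load('w3')
g=lambda p,z:onz(d,np.array([250,160])+(np.array(p)+.5)/8-.5,z)
t=np.array([g(p,.06) for p in [(88,105),(360,105),(357,366),(92,365)]])
print(t.round(4).tolist(),t.mean(0).round(4), np.linalg.norm(t-np.roll(t,1,0),axis=1).round(4))
e=(t[0]+t[1]-t[2]-t[3])/2; print('yaw',np.degrees(np.arctan2(-e[0],e[1])))
b=t.mean(0)
g=lambda p,z:onz(d,np.array([370,80])+(np.array(p)+.5)/6-.5,z)
t=np.array([g(p,.06) for p in [(188,200),(430,200),(310,325),(310,75)]]);print(t.round(4).tolist(),(t[0]+t[1])/2,(t[2]+t[3])/2)
plan((b[0],b[1],.045),-13)
plan((b[0],b[1],.03),-13)
```

```text
[[0.4063, -0.2927, 0.06], [0.4397, -0.3007, 0.06], [0.4318, -0.3344, 0.06], [0.3982, -0.3261, 0.06]] [ 0.419  -0.3135  0.06  ] [0.0344 0.0344 0.0346 0.0346]
yaw -13.380258403436772
[[0.5514, -0.2677, 0.06], [0.5895, -0.2766, 0.06], [0.5686, -0.2918, 0.06], [0.5724, -0.2533, 0.06]] [ 0.5704283  -0.27213065  0.06      ] [ 0.57052196 -0.27253035  0.06      ]
t 3.17 tcp [ 0.4193 -0.3125  0.2015] yaw -13.46 q1,q6 [-0.85 -0.62] gap 84.8 F [ 0.9  0.4 -0.3]
UNITS x,y,z,twist: [4.000e-02 5.217e+00 1.000e-03] -0.046
t 3.17 tcp [ 0.4193 -0.3125  0.2015] yaw -13.46 q1,q6 [-0.85 -0.62] gap 84.8 F [ 0.9  0.4 -0.3]
UNITS x,y,z,twist: [4.100e-02 5.717e+00 1.000e-03] -0.046
```

>>> {"op": "apply_moves", "data": {"motion": [[85, 0.04, 2.0, 0, 0], [85, 0.04, 4.0, 0, 0], [60, 0.04, 5.4, 0, 0], [55, 0.04, 5.8, 0, 0], [55, 0.04, 5.8, 0, 0], [30, 0.04, 5.8, 0, 0], [25, 0.04, 5.8, 0, 0], [25, 0.04, 5.8, 0, 0], [25, 0.04, 5.8, 0, 0], [25, 0.04, 5.8, 0, 0]], "squeeze": 40}}

```text
t: 4.42
tcp_pos: [0.4181, -0.3141, 0.0304]
tool_rot: [0.439, -0.555, 0.555, -0.438]
force: [-5.7, 1.1, 10.2]
finger_gap: 0.293
```

Run:
```python
from h import *
c=np.array([.5505,.0709]);a=np.radians(-7.9);x=np.array([np.cos(a),np.sin(a)]);y=np.array([-np.sin(a),np.cos(a)])
b=c-.0018*y; print(b)
plan((b[0],b[1],.15),-7.9)
```

```text
[0.5502526  0.06911708]
t 4.42 tcp [ 0.4181 -0.3141  0.0304] yaw -13.44 q1,q6 [-0.86 -0.62] gap 24.9 F [-5.7  1.1 10.2]
UNITS x,y,z,twist: [-13.445  -4.003   1.313] -0.554
```

```bash
python3 -c "
from h import *
snap('wrist','w4');s=manip.sense();print(s['force'],s['tcp_pos'],s['finger_gap'])
snap('scene','s4')
im=load('s4')['im'][180:300,120:260];cv2.imwrite('pics/s4c.png',cv2.resize(im,None,fx=5,fy=5)[:,:,::-1])"
```

```text
[-5.27367702  1.24006847 10.25132431] [ 0.41812857 -0.31414414  0.03035246] 0.2923045560056176
```

View pics/w4.png

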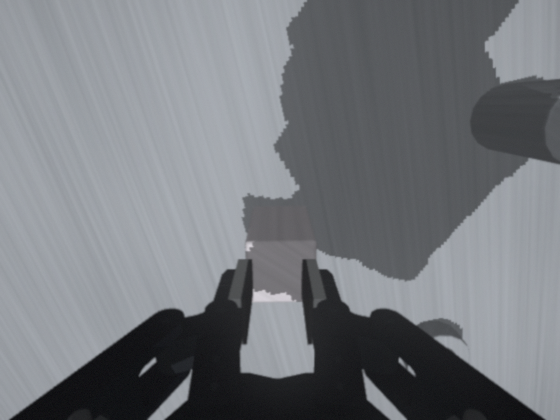

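View pics/s4c.png

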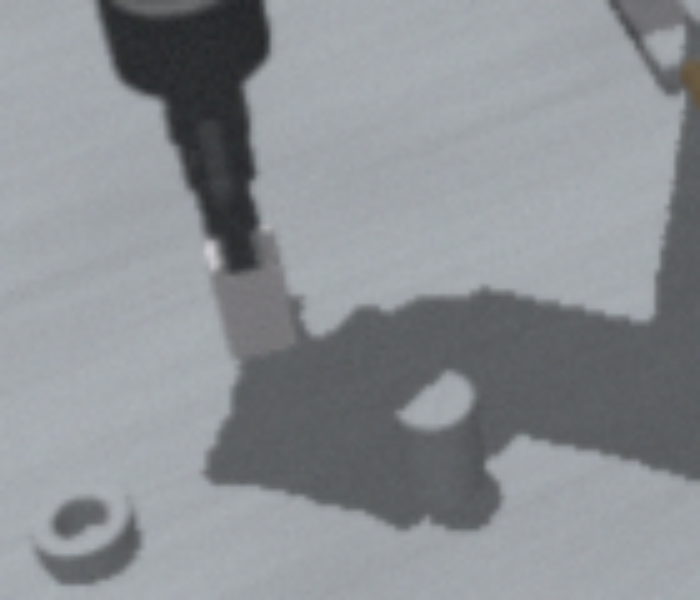

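```bash
python3 -c "
from h import *
d=load('w4'); print(d['E'].round(4).tolist())
print(proj(d,[[.418,-.314,.03],[.418,-.314,.06],[.418,-.314,.049]]))
M=R.from_quat(manip.sense()['tool_rot']).as_matrix()
for z in (.03,.045,.06):
  for w in (.0125,.018):
    print(z,w,proj(d,[np.array([.418,-.314,z])+M[:,2]*w+M[:,0]*k for k in(.011,-.011)]).round(0).tolist())
"
```

```text
[[0.9726, 0.2198, 0.0761, 0.4366], [-0.2325, 0.9216, 0.3108, -0.2342], [-0.0018, -0.32, 0.9474, 0.2027], [0.0, 0.0, 0.0, 1.0]]
[[278.17114276 248.74299575]
 [278.30799422 273.95202481]
 [278.25264556 263.74710898]]
0.03 0.0125 [[298.0, 265.0], [299.0, 232.0]]
0.03 0.018 [[307.0, 265.0], [309.0, 232.0]]
0.045 0.0125 [[300.0, 278.0], [301.0, 242.0]]
0.045 0.018 [[310.0, 278.0], [311.0, 242.0]]
0.06 0.0125 [[302.0, 292.0], [303.0, 255.0]]
0.06 0.018 [[313.0, 292.0], [314.0, 255.0]]
```

```bash
python3 -c "
from h import *
snap('side','d4')
im=load('d4')['im'][260:380,200:340];cv2.imwrite('pics/d4c.png',cv2.resize(im,None,fx=5,fy=5)[:,:,::-1])
im=load('w4')['im'][180:340,200:360];cv2.imwrite('pics/w4c.png',cv2.resize(im,None,fx=4,fy=4)[:,:,::-1])"
```

```text
(no output)
```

View pics/d4c.png

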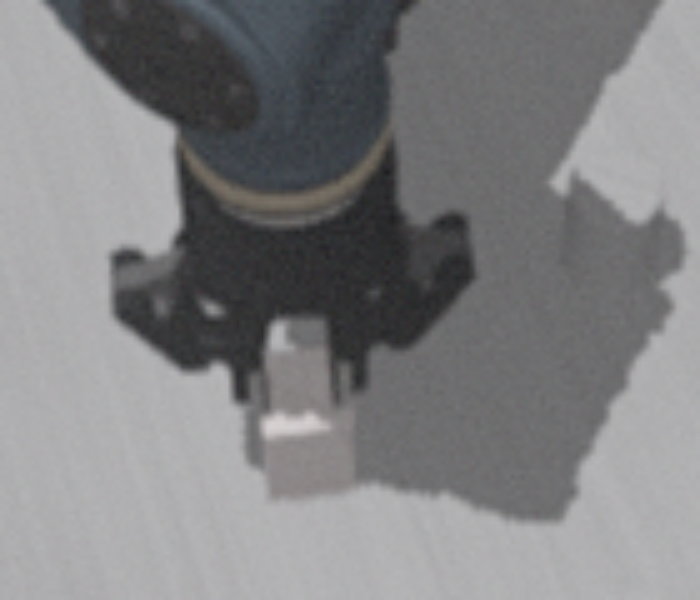

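View pics/w4c.png

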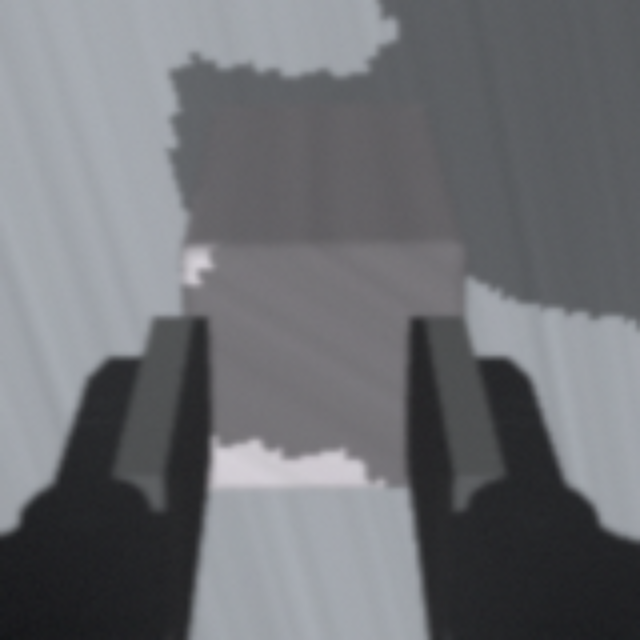

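```bash
python3 -c "
from h import *
d=load('w3')
M=np.array([[0,0,0]]);E=d['E']
x=-np.array([E[0,1],E[1,1],0]);x/=np.linalg.norm(x);zt=E[:3,0]
T=np.array([.4193,-.3125,.2015])
for dz in (0,.013,.02,.03,.04):
  print(dz,proj(d,[T+[0,0,dz]+zt*s*.0425+x*k for s in(-1,1) for k in (.011,-.011)]).round(0).tolist())
im=d['im'][240:420,80:470];cv2.imwrite('pics/w3f.png',cv2.resize(im,None,fx=2,fy=2)[:,:,::-1])
"
```

```text
0 [[209.0, 263.0], [206.0, 230.0], [347.0, 263.0], [350.0, 230.0]]
0.013 [[204.0, 274.0], [201.0, 239.0], [352.0, 274.0], [355.0, 239.0]]
0.02 [[201.0, 280.0], [198.0, 244.0], [355.0, 280.0], [358.0, 244.0]]
0.03 [[197.0, 290.0], [193.0, 252.0], [359.0, 290.0], [363.0, 252.0]]
0.04 [[192.0, 301.0], [188.0, 262.0], [364.0, 301.0], [369.0, 262.0]]
```

View pics/w3f.png

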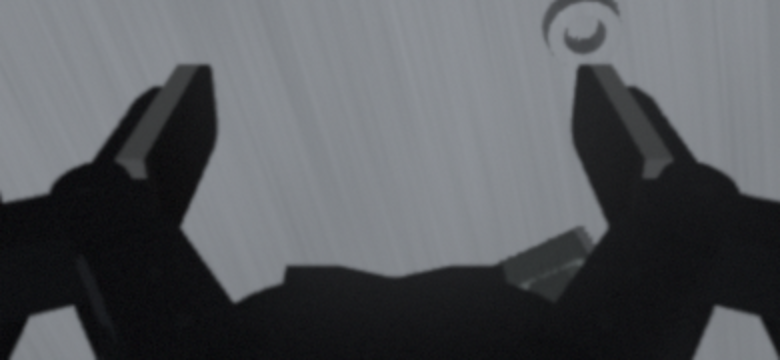

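>>> {"op": "apply_moves", "data": {"motion": [[25, 0, -0.5, 0, 0], [65, 0, -1, 0, 0], [65, 0, -1, 0, 0], [65, 0, -1, 0, 0], [65, 0, 0, 0, 0], [65, 0, 0.5, 0, 0], [65, 0, 0.5, 0, 0], [65, 0, 0.5, 0, 0]]}}

```text
t: 5.58
tcp_pos: [0.4192, -0.3143, 0.0128]
tool_rot: [0.438, -0.555, 0.555, -0.438]
force: [0.4, 0.3, 0.0]
finger_gap: 0.76
```

```bash
python3 -c "
from h import *
snap('wrist','w5');plan((.419,-.3135,.012),-13.4)
im=load('w5')['im'][180:360,150:410];cv2.imwrite('pics/w5c.png',cv2.resize(im,None,fx=3,fy=3)[:,:,::-1])"
```

```text
t 5.62 tcp [ 0.4194 -0.3145  0.0131] yaw -13.51 q1,q6 [-0.86 -0.62] gap 64.5 F [0.4 0.9 0.8]
UNITS x,y,z,twist: [-0.028  0.037 -0.02 ] -0.011
```

View pics/w5c.png

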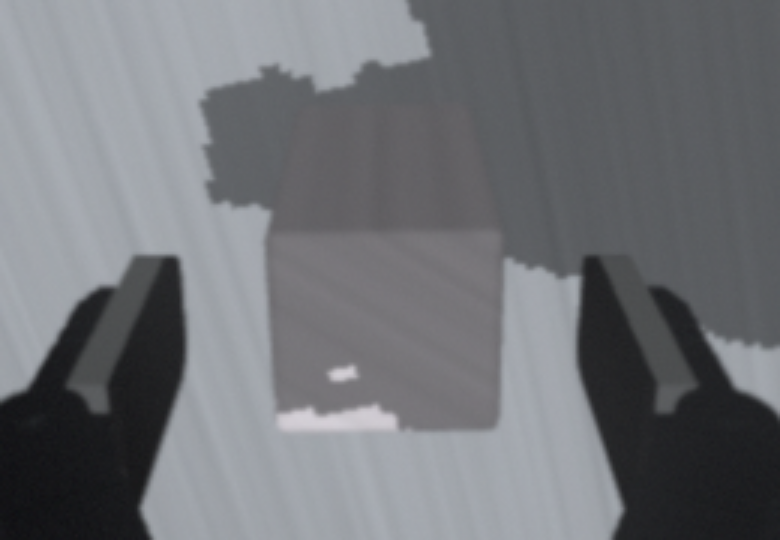

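>>> {"op": "apply_moves", "data": {"motion": [[65, 0, 0.6, 0, 0], [65, 0, 0.6, 0, 0], [30, 0, 0.6, 0, 0], [25, 0, 0.6, 0, 0], [25, 0, 0.6, 0, 0], [25, 0, 0.6, 0, 0]], "squeeze": 40}}

```text
t: 6.38
tcp_pos: [0.4195, -0.3146, -0.0044]
tool_rot: [0.438, -0.555, 0.556, -0.438]
force: [-0.3, 0.7, 6.4]
finger_gap: 0.421
```

```bash
python3 -c "
from h import *
snap('wrist','w6');plan((.419,-.3135,.012),-13.4)
im=load('w6')['im'][180:360,150:410];cv2.imwrite('pics/w6c.png',cv2.resize(im,None,fx=3,fy=3)[:,:,::-1])"
```

```text
t 6.42 tcp [ 0.4195 -0.3146 -0.0044] yaw -13.5 q1,q6 [-0.86 -0.62] gap 35.6 F [-0.5  0.1  6. ]
UNITS x,y,z,twist: [-0.03  -0.548 -0.024] -0.01
```

View pics/w6c.png

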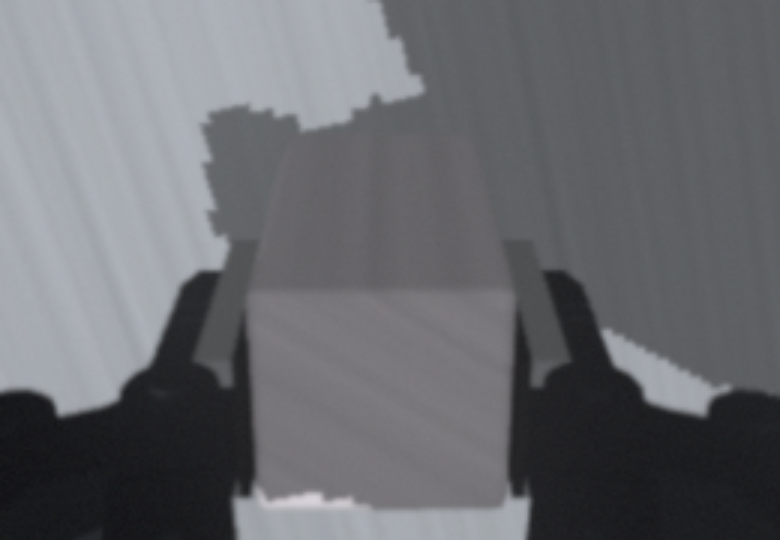

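>>> {"op": "apply_moves", "data": {"motion": [[25, 0, -1, 0, 0], [25, 0, -3, 0, 0], [25, 0, -3.5, 0, 0], [25, 0, -3.5, 0, 0]]}}

```text
t: 6.92
tcp_pos: [0.4193, -0.3142, 0.1003]
tool_rot: [0.438, -0.555, 0.556, -0.438]
force: [-0.4, 0.2, -2.2]
finger_gap: 0.416
```

```bash
cat >> h.py <<'E'
TC=np.array([.5505,.0709]);TA=np.radians(-7.9);TX=np.array([np.cos(TA),np.sin(TA)]);TY=np.array([-np.sin(TA),np.cos(TA)])
def tray(x,y,z): p=TC+x*TX+y*TY; return (p[0],p[1],z)
def totray(p): v=np.array(p[:2])-TC; return v@TX,v@TY
E
python3 -c "
from h import *
plan(tray(0,-.0028,.1),-7.9)"
```

```text
t 6.92 tcp [ 0.4193 -0.3142  0.1003] yaw -13.5 q1,q6 [-0.86 -0.62] gap 35.4 F [-0.4  0.2 -2.2]
UNITS x,y,z,twist: [-1.3412e+01 -2.0000e-03  1.2650e+00] -0.56
```

>>> {"op": "apply_moves", "data": {"motion": [[25, -13.41, 0, 1.26, -0.56], [25, -13.41, 0, 1.26, -0.56], [25, -13.41, 0, 1.26, -0.56], [25, -13.41, 0, 1.26, -0.56], [25, -13.41, 0, 1.26, -0.56], [25, -13.41, 0, 1.26, -0.56], [25, -13.41, 0, 1.26, -0.56], [25, -13.41, 0, 1.26, -0.56], [25, -13.41, 0, 1.26, -0.56]]}}

```text
t: 8.05
tcp_pos: [0.5481, 0.0679, 0.0979]
tool_rot: [-0.466, 0.534, -0.532, 0.463]
force: [0.9, -0.2, -2.3]
finger_gap: 0.416
```

```bash
python3 -c "
from h import *
snap('wrist','w7');plan(tray(0,-.0028,.002),-7.9)"
```

```text
t 8.1 tcp [0.5484 0.0674 0.0983] yaw -7.96 q1,q6 [-0.08  0.06] gap 35.4 F [-0.3 -0.4 -1.3]
UNITS x,y,z,twist: [-0.034  3.21   0.065] -0.006
```

View pics/w7.png

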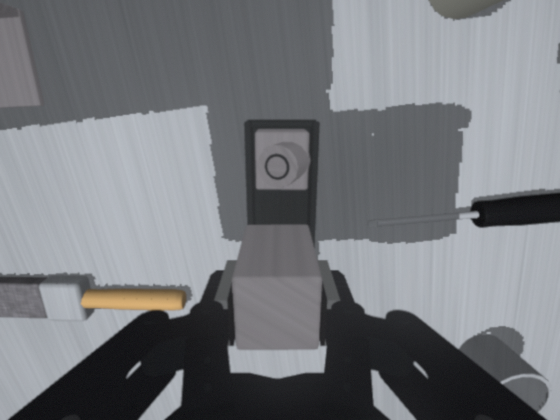

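Run:
```python
from h import *
d=load('w7'); im=d['im'][110:300,225:340]
cv2.imwrite('pics/w7c.png',cv2.resize(im,None,fx=4,fy=4,interpolation=cv2.INTER_CUBIC)[:,:,::-1])
```

```text
(no output)
```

View pics/w7c.png

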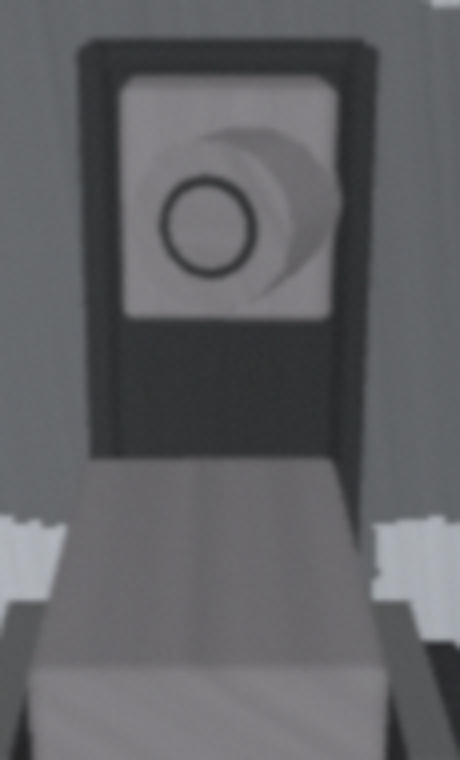

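Run:
```python
from h import *
d=load('w7')
def g(p,z): return onz(d,np.array([225,110])+(np.array(p)+.5)/4-.5,z)
pr=lambda n,p,z:print(n,np.round(np.array(totray(g(p,z)))*1000,1))
for p in [(80,42),(378,46)]: pr('rim +y corner',p,.03)
for p in [(90,455),(363,455)]: pr('rim sides',p,.03)
for p in [(120,78),(336,78),(330,320),(123,320)]: pr('work',p,.035)
pr('ring',(208,227),.056)
s=manip.sense(); print('tcp',np.array(totray(s['tcp_pos']))*1e3)
b=s['tcp_pos'][2]+.0044
for p in [(90,460),(332,460)]: pr('block bottom far',p,b)
for p in [(30,670),(385,670)]: pr('block top far',p,b+.06)
```

```text
rim +y corner [-26.9  68.7]
rim +y corner [27.9 68. ]
rim sides [-27.5 -12.4]
rim sides [ 28.2 -12.3]
work [-19.4  62.6]
work [19.8 62.6]
work [20.1 17.3]
work [-19.8  17.3]
ring [-3.3 39.2]
tcp [-1.62810019 -3.7704607 ]
block bottom far [-19.8  14.4]
block bottom far [14.7 14.5]
block top far [-20.   15.6]
block top far [14.5 15.7]
```

>>> {"op": "apply_moves", "data": {"motion": [[25, -0.03, 1.5, 0.09, 0], [25, -0.03, 2.6, 0.09, 0], [25, -0.03, 3.0, 0.09, 0], [25, -0.03, 3.2, 0.09, 0], [25, -0.03, 3.24, 0.09, 0], [25, -0.03, 3.24, 0.09, 0]]}}

```text
t: 8.85
tcp_pos: [0.5534, 0.0686, 0.0035]
tool_rot: [0.464, -0.533, 0.534, -0.465]
force: [-0.3, 0.1, -2.5]
finger_gap: 0.414
```

```bash
python3 -c "
from h import *
snap('wrist','w8');plan(tray(0,-.0028,.001),-7.9);print(totray(manip.sense()['tcp_pos']))"
```

```text
t 8.9 tcp [0.5534 0.0687 0.0035] yaw -7.9 q1,q6 [-0.08  0.06] gap 35.4 F [-0.   0.2 -1.8]
UNITS x,y,z,twist: [ 0.034  0.083 -0.105] -0.0
(np.float64(0.003144767119887139), np.float64(-0.0017811627696291746))
```

View pics/w8.png

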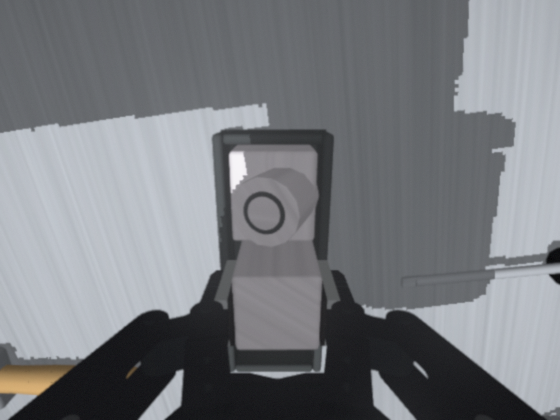

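Run:
```python
from h import *
d=load('w8'); im=d['im'][120:380,200:350]
cv2.imwrite('pics/w8c.png',cv2.resize(im,None,fx=4,fy=4,interpolation=cv2.INTER_CUBIC)[:,:,::-1][:, :])
```

```text
(no output)
```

View pics/w8c.png

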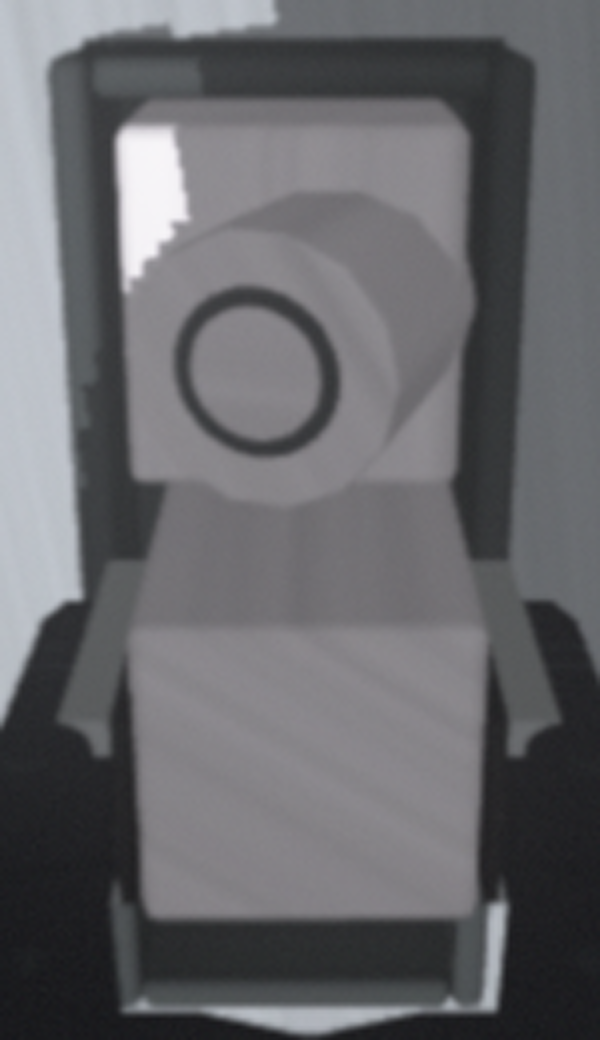

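Run:
```python
from h import *
d=load('w8')
def g(p,z): return onz(d,np.array([200,120])+(np.array(p)+.5)/4-.5,z)
pr=lambda n,p,z:print(n,np.round(np.array(totray(g(p,z)))*1000,1))
for p in [(125,1008),(497,1008)]: pr('rim -y corner',p,.03)
for p in [(148,985),(450,985)]: pr('rim inner -y ',p,.03)
for p in [(48,55),(535,55)]: pr('rim +y corner',p,.03)
for p in [(115,125),(470,128),(457,480),(133,480)]: pr('work',p,.035)
pr('ring',(257,371),.056)
for p in [(131,630),(485,630),(475,918),(148,918)]: pr('block top ',p,.068)
```

```text
rim -y corner [-25.2 -69.4]
rim -y corner [ 30.2 -69.5]
rim inner -y  [-21.5 -65. ]
rim inner -y  [ 23.  -65.1]
rim +y corner [-27.3  68.4]
rim +y corner [27.8 68.3]
work [-19.3  61.2]
work [20.1 60.8]
work [20.3 18.3]
work [-19.2  18.3]
ring [-3.  39.4]
block top  [-15.1  16.9]
block top  [19.3 16.9]
block top  [ 19.9 -18.1]
block top  [-15.  -18.1]
```

>>> {"op": "apply_moves", "data": {"motion": [[25, 0, 0.05, -0.06, 0], [25, 0, 0.1, -0.06, 0], [25, 0, 0.1, -0.06, 0], [60, 0, 0.1, -0.06, 0], [60, 0, 0.1, -0.06, 0], [60, 0, 0.0, -0.06, 0], [60, 0, -2, -0.06, 0], [60, 0, -3.5, -0.06, 0], [60, 0, -3.5, -0.06, 0]]}}

```text
t: 10.02
tcp_pos: [0.5539, 0.0689, 0.1112]
tool_rot: [0.462, -0.531, 0.535, -0.467]
force: [0.5, 0.6, 0.1]
finger_gap: 0.701
```

```bash
python3 -c "
from h import *
snap('wrist','w9');plan((.5705,-.2723,.1),-13)"
```

```text
t 10.07 tcp [0.552  0.0689 0.1092] yaw -7.9 q1,q6 [-0.08  0.06] gap 59.7 F [ 0.4 -0.9 -0.5]
UNITS x,y,z,twist: [11.182  0.314  2.172] 0.51
```

View pics/w9.png

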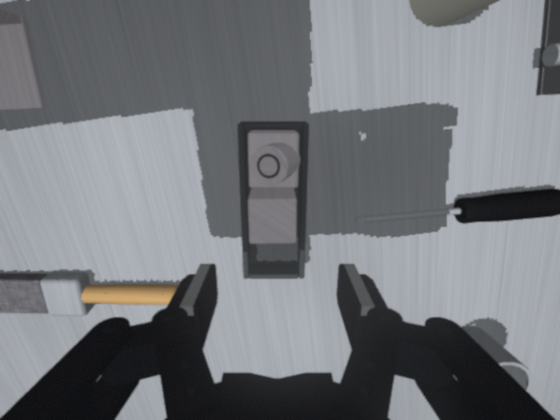

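>>> {"op": "apply_moves", "data": {"motion": [[70, 11.18, 0.3, 2.17, 0], [70, 11.18, 0.3, 2.17, 0], [70, 11.18, 0.3, 2.17, 0], [70, 11.18, 0.3, 2.17, 0], [70, 11.18, 0.3, 2.17, 0], [70, 11.18, 0.3, 2.17, 0], [70, 11.18, 0.3, 2.17, 0]]}}

```text
t: 10.95
tcp_pos: [0.5681, -0.2743, 0.0964]
tool_rot: [-0.464, 0.535, -0.533, 0.463]
force: [0.3, 0.4, -0.2]
finger_gap: 0.822
```

```bash
python3 -c "
from h import *
snap('wrist','w10');plan((.5705,-.2723,-.004),-7.9)
im=load('w10')['im'][150:270,210:350];cv2.imwrite('pics/w10c.png',cv2.resize(im,None,fx=5,fy=5,interpolation=cv2.INTER_CUBIC)[:,:,::-1])"
```

```text
t 11.0 tcp [ 0.5677 -0.2721  0.0965] yaw -8.03 q1,q6 [-0.62 -0.48] gap 69.8 F [-0.5  0.1  0.7]
UNITS x,y,z,twist: [1.00e-03 3.35e+00 1.04e-01] -0.013
```

View pics/w10c.png

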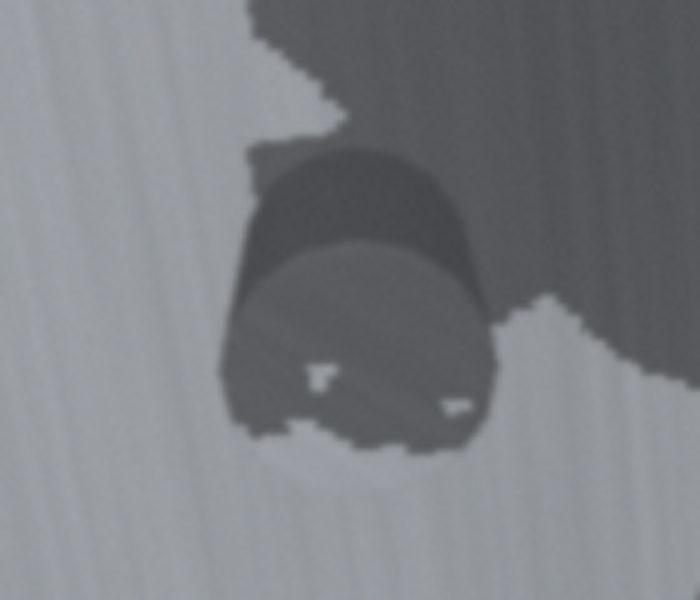

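Run:
```python
from h import *
d=load('w10')
g=lambda p,z:onz(d,np.array([210,150])+(np.array(p)+.5)/5-.5,z)
t=np.array([g(p,.06) for p in [(220,370),(496,370),(358,240),(358,492)]]);print(t.round(4).tolist())
b=np.r_[(t[0]+t[1])[:2]/2*1,0]; b2=(t[2]+t[3])/2; print(b,b2)
# combine: x dir from first, y from second
c=np.array([(b[0]+b2[0])/2,(b[1]+b2[1])/2]);print(c)
plan((b2[0],b2[1],-.0045),-7.9)
```

```text
[[0.5511, -0.2691, 0.06], [0.5898, -0.2746, 0.06], [0.5731, -0.2529, 0.06], [0.5678, -0.2906, 0.06]]
[ 0.57043766 -0.27183161  0.        ] [ 0.57045398 -0.27174805  0.06      ]
[ 0.57044582 -0.27178983]
t 11.0 tcp [ 0.5677 -0.2721  0.0965] yaw -8.03 q1,q6 [-0.62 -0.48] gap 69.8 F [-0.5  0.1  0.7]
UNITS x,y,z,twist: [-0.017  3.367  0.1  ] -0.013
```

>>> {"op": "apply_moves", "data": {"motion": [[70, -0.01, 1.7, 0.08, 0], [70, -0.01, 3.0, 0.08, 0], [70, -0.01, 3.37, 0.08, 0], [70, -0.01, 3.37, 0.08, 0], [35, -0.01, 3.37, 0.08, 0], [30, -0.01, 3.37, 0.08, 0], [30, -0.01, 3.37, 0.08, 0], [30, -0.01, 3.37, 0.08, 0]], "squeeze": 50}}

```text
t: 12.0
tcp_pos: [0.5725, -0.2727, -0.0006]
tool_rot: [0.464, -0.532, 0.534, -0.465]
force: [-0.1, -0.0, 6.4]
finger_gap: 0.453
```

```bash
python3 -c "
from h import *
snap('wrist','w11');plan((.5705,-.2723,-.004),-7.9)"
```

```text
t 12.05 tcp [ 0.5725 -0.2727 -0.0006] yaw -7.91 q1,q6 [-0.62 -0.48] gap 38.7 F [-0.5  1.1  7. ]
UNITS x,y,z,twist: [-0.005  0.113 -0.07 ] -0.001
```

View pics/w11.png

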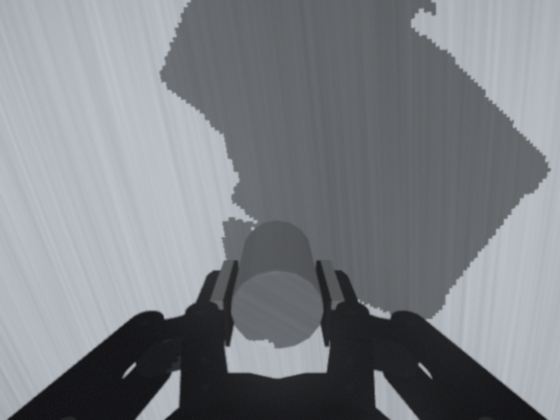

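>>> {"op": "apply_moves", "data": {"motion": [[30, 0, -1, 0, 0], [30, 0, -2.5, 0, 0], [30, 0, -3.5, 0, 0], [30, 0, -3.5, 0, 0]]}}

```text
t: 12.55
tcp_pos: [0.5731, -0.2733, 0.1048]
tool_rot: [0.464, -0.531, 0.535, -0.465]
force: [-0.1, 0.6, -4.6]
finger_gap: 0.455
```

```bash
python3 -c "
from h import *
plan(tray(0,-.0418,.1),-7.9)"
```

```text
t 12.55 tcp [ 0.5731 -0.2733  0.1048] yaw -7.91 q1,q6 [-0.62 -0.48] gap 38.7 F [-0.1  0.6 -4.6]
UNITS x,y,z,twist: [-9.867  0.121 -2.325] -0.001
```

>>> {"op": "apply_moves", "data": {"motion": [[30, -9.87, 0, -2.32, 0], [30, -9.87, 0, -2.32, 0], [30, -9.87, 0, -2.32, 0], [30, -9.87, 0, -2.32, 0], [30, -9.87, 0, -2.32, 0], [30, -9.87, 0, -2.32, 0], [30, -9.87, 0, -2.32, 0], [30, -9.87, 0, -2.32, 0]]}}

```text
t: 13.55
tcp_pos: [0.5434, 0.0294, 0.1017]
tool_rot: [-0.464, 0.534, -0.534, 0.464]
force: [-0.5, 0.5, -4.4]
finger_gap: 0.45
```

```bash
python3 -c "
from h import *
snap('wrist','w12');plan(tray(0,-.0418,.006),-7.9);print(totray(manip.sense()['tcp_pos']))
im=load('w12')['im'][110:310,200:350];cv2.imwrite('pics/w12c.png',cv2.resize(im,None,fx=4,fy=4,interpolation=cv2.INTER_CUBIC)[:,:,::-1])"
```

```text
t 13.6 tcp [0.5435 0.0293 0.1019] yaw -8.03 q1,q6 [-0.15 -0.01] gap 38.9 F [-0.7  0.4 -4.4]
UNITS x,y,z,twist: [-0.014  3.197  0.042] -0.013
(np.float64(-0.001203690706656487), np.float64(-0.04220282869039243))
```

View pics/w12c.png

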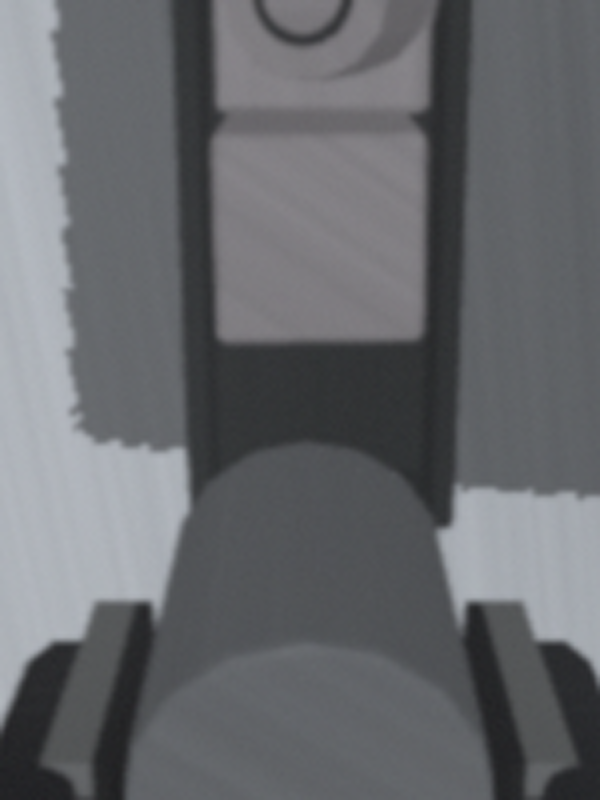

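Run:
```python
from h import *
d=load('w12')
def g(p,z): return onz(d,np.array([200,110])+(np.array(p)+.5)/4-.5,z)
pr=lambda n,p,z:print(n,np.round(np.array(totray(g(p,z)))*1000,1))
for p in [(190,480),(457,480)]: pr('rim side',p,.03)
for p in [(212,134),(428,134),(425,341),(218,341)]: pr('block top ',p,.065)
z=.1019+.0006
pr('roller bottom far',(312,441),z)
pr('roller top far',(312,645),z+.06)
for p in [(185,540),(440,540)]: pr('sides bottomish',p,z)
for p in [(125,780),(492,780)]: pr('top sides',p,z+.06)
```

```text
rim side [-27.2 -58.1]
rim side [ 28.5 -58.2]
block top  [-18.   16.8]
block top  [17.3 16.7]
block top  [ 17.7 -18.4]
block top  [-17.9 -18.3]
roller bottom far [ -1.8 -22.9]
roller top far [ -1.8 -22.7]
sides bottomish [-20.7 -38.6]
sides bottomish [ 17.3 -38.7]
top sides [-21.3 -38.6]
top sides [ 16.9 -38.6]
```

>>> {"op": "apply_moves", "data": {"motion": [[30, -0.05, 1.2, 0.07, 0], [30, -0.05, 2.0, 0.07, 0], [30, -0.05, 2.3, 0.07, 0], [30, -0.05, 2.3, 0.07, 0]]}}

```text
t: 14.1
tcp_pos: [0.5456, 0.0311, 0.033]
tool_rot: [-0.464, 0.534, -0.533, 0.464]
force: [-0.1, -0.3, -4.3]
finger_gap: 0.453
```

```bash
python3 -c "
from h import *
snap('wrist','w13');plan(tray(0,-.0418,.0056),-7.9);print(totray(manip.sense()['tcp_pos']))
im=load('w13')['im'][170:370,200:350];cv2.imwrite('pics/w13c.png',cv2.resize(im,None,fx=4,fy=4,interpolation=cv2.INTER_CUBIC)[:,:,::-1])"
```

```text
t 14.15 tcp [0.5462 0.0312 0.0337] yaw -7.96 q1,q6 [-0.15 -0.01] gap 38.4 F [ 0.7  0.1 -3.8]
UNITS x,y,z,twist: [ 0.063  0.938 -0.041] -0.006
(np.float64(0.0012009700374054789), np.float64(-0.03989670782130695))
```

View pics/w13c.png

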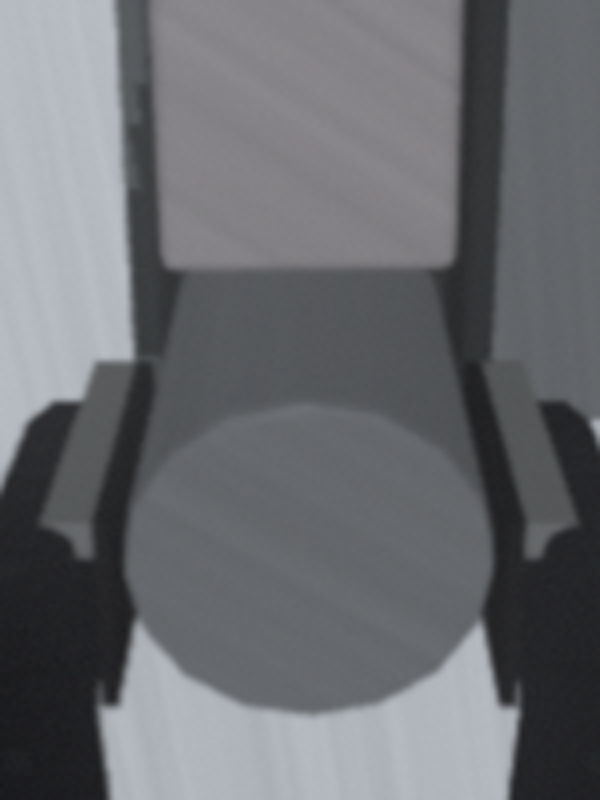

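Run:
```python
from h import *
d=load('w13')
def g(p,z): return onz(d,np.array([200,170])+(np.array(p)+.5)/4-.5,z)
pr=lambda n,p,z:print(n,np.round(np.array(totray(g(p,z)))*1000,1))
for p in [(455,266),(160,266)]: pr('block top ',p,.065)
z=.0337+.0006+.06
for p in [(312,402),(312,714),(123,552),(493,552)]: pr('roller top',p,z)
```

```text
block top  [ 17.5 -17.9]
block top  [-18.2 -17.9]
roller top [  0.2 -20.1]
roller top [  0.1 -58.7]
roller top [-19.5 -37.7]
roller top [ 19.  -37.7]
```

>>> {"op": "apply_moves", "data": {"motion": [[30, 0.03, 0.5, 0, 0], [30, 0.03, 0.8, 0, 0], [30, 0.03, 0.92, 0, 0], [30, 0.03, 0.95, 0, 0], [30, 0.03, 0.95, 0, 0]]}}

```text
t: 14.78
tcp_pos: [0.5457, 0.031, 0.005]
tool_rot: [0.464, -0.533, 0.533, -0.464]
force: [-0.1, 1.0, -4.5]
finger_gap: 0.452
```

```bash
python3 -c "
from h import *
plan(tray(0,-.0418,.0056),-7.9);print(totray(manip.sense()['tcp_pos']))"
```

```text
t 14.78 tcp [0.5457 0.031  0.005 ] yaw -7.9 q1,q6 [-0.15 -0.01] gap 38.4 F [-0.1  1.  -4.5]
UNITS x,y,z,twist: [ 0.054 -0.02  -0.025] -0.0
(np.float64(0.0007477663578296467), np.float64(-0.04018225300483914))
```

>>> {"op": "apply_moves", "data": {"motion": [[30, 0, 0.06, 0, 0], [30, 0, 0.06, 0, 0], [62, 0, 0.06, 0, 0], [62, 0, 0.06, 0, 0], [62, 0, -0.1, 0, 0], [62, 0, -2, 0, 0], [62, 0, -4, 0, 0], [62, 0, -5, 0, 0], [62, 0, -5, 0, 0]]}}

```text
t: 15.9
tcp_pos: [0.5476, 0.0307, 0.1579]
tool_rot: [0.463, -0.531, 0.535, -0.466]
force: [-0.0, -0.4, -0.9]
finger_gap: 0.724
```

```bash
python3 -c "
from h import *
snap('wrist','w14');plan((.478,.32,.2),82)
im=load('w14')['im'][120:320,200:350];cv2.imwrite('pics/w14c.png',cv2.resize(im,None,fx=4,fy=4,interpolation=cv2.INTER_CUBIC)[:,:,::-1])"
```

```text
t 15.95 tcp [0.5461 0.0309 0.156 ] yaw -7.9 q1,q6 [-0.15 -0.01] gap 61.8 F [ 0.3 -0.1 -0.1]
UNITS x,y,z,twist: [-9.232 -1.476 -3.568] -8.99
```

View pics/w14c.png

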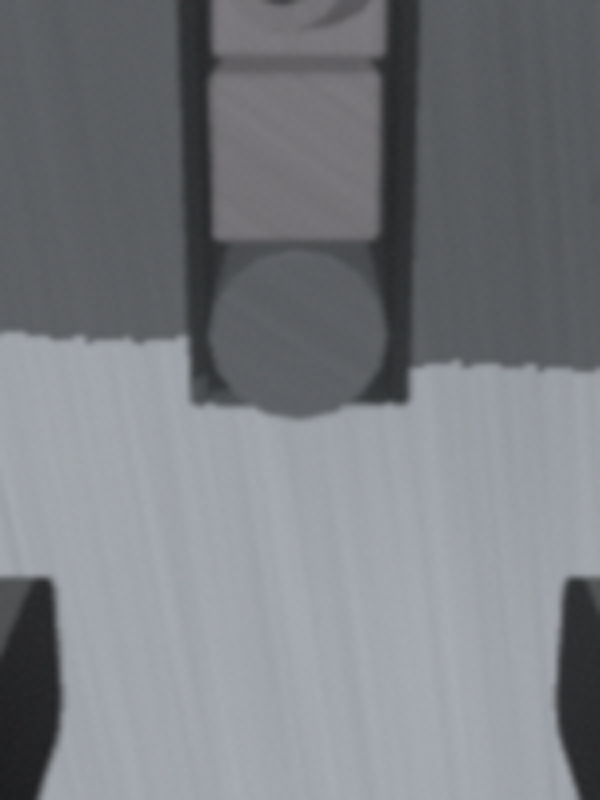

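>>> {"op": "apply_moves", "data": {"motion": [[75, -9.23, -0.8, -3.57, -7.54], [75, -9.23, -0.8, -3.57, -7.54], [75, -9.23, -0.8, -3.57, -7.54], [75, -9.23, -0.8, -3.57, -7.54], [75, -9.23, -0.8, -3.57, -7.54], [75, -9.23, -0.8, -3.57, -7.54], [75, -9.23, -0.8, -3.57, -7.54], [75, -9.23, -0.8, -3.57, -7.54], [75, -9.23, -0.8, -3.57, -7.54]]}}

```text
t: 17.08
tcp_pos: [0.477, 0.3195, 0.1777]
tool_rot: [0.694, -0.14, 0.138, -0.693]
force: [0.6, -0.3, -0.1]
finger_gap: 0.878
```

```bash
python3 -c "
from h import *
snap('wrist','w15');plan((.478,.32,.1),67.5)
im=load('w15')['im'][120:320,190:360];cv2.imwrite('pics/w15c.png',cv2.resize(im,None,fx=4,fy=4,interpolation=cv2.INTER_CUBIC)[:,:,::-1])"
```

```text
t 17.12 tcp [0.4772 0.3195 0.178 ] yaw 67.35 q1,q6 [ 0.4  -0.78] gap 74.2 F [ 0.4 -0.2  0.1]
UNITS x,y,z,twist: [0.022 2.601 0.029] -0.015
```

View pics/w15c.png

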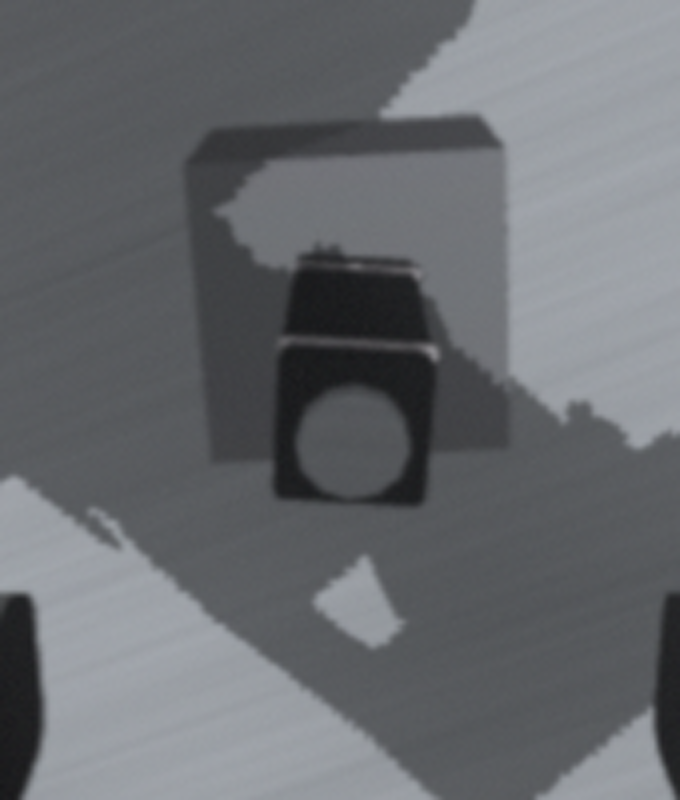

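Run:
```python
from h import *
d=load('w15')
g=lambda p,z:onz(d,np.array([190,120])+(np.array(p)+.5)/4-.5,z)
t=np.array([g(p,.142) for p in [(276,343),(438,348),(427,506),(275,498)]]);print(t.round(4).tolist(),t.mean(0))
print(np.linalg.norm(t-np.roll(t,1,0),axis=1).round(4))
e=(t[1]+t[2]-t[0]-t[3])/2;print('yaw right', np.degrees(np.arctan2(e[1],e[0])))
e=(t[0]+t[1]-t[2]-t[3])/2;print('yaw up+90', np.degrees(np.arctan2(e[1],e[0])))
print('button',g((353,442),.148))
s=np.array([g(p,.062) for p in [(185,162),(503,150),(508,447),(213,462)]]);print(s.mean(0),s.round(4).tolist())
```

```text
[[0.4557, 0.3144, 0.142], [0.4674, 0.3399, 0.142], [0.4945, 0.3272, 0.142], [0.4825, 0.3024, 0.142]] [0.47502448 0.32096181 0.142     ]
[0.0293 0.0281 0.03   0.0275]
yaw right 64.81410888475605
yaw up+90 155.35227694519378
button [0.47565735 0.32050525 0.148     ]
[0.47638714 0.32004437 0.062     ] [[0.4289, 0.2983, 0.062], [0.4544, 0.3665, 0.062], [0.5233, 0.3421, 0.062], [0.4989, 0.2733, 0.062]]
```

```bash
python3 -c "
from h import *
for n,T,w in (('w6',[.4195,-.3146,-.0044],.018),('w11',[.5725,-.2727,-.0006],.02),('w15',[.4772,.3195,.178],.0371)):
  d=load(n);E=d['E'];x=-np.array([E[0,1],E[1,1],0]);x/=np.linalg.norm(x);zt=E[:3,0]
  for dz in (.02,.03,.035,.04,.045): print(n,dz,proj(d,[np.array(T)+[0,0,dz]+zt*s*w-x*.011 for s in(-1,1)]).round(1).tolist())
"
```

```text
w6 0.02 [[244.8, 246.7], [312.6, 246.7]]
w6 0.03 [[242.8, 255.2], [314.7, 255.2]]
w6 0.035 [[241.8, 259.9], [315.9, 259.9]]
w6 0.04 [[240.7, 264.8], [317.1, 264.8]]
w6 0.045 [[239.5, 270.0], [318.5, 270.0]]
w11 0.02 [[241.0, 246.7], [316.3, 246.7]]
w11 0.03 [[238.9, 255.2], [318.7, 255.2]]
w11 0.035 [[237.7, 259.9], [320.0, 259.9]]
w11 0.04 [[236.5, 264.8], [321.4, 264.8]]
w11 0.045 [[235.2, 270.0], [322.9, 270.0]]
w15 0.02 [[207.5, 248.9], [347.1, 248.9]]
w15 0.03 [[203.3, 257.5], [351.2, 257.5]]
w15 0.035 [[201.0, 262.1], [353.5, 262.1]]
w15 0.04 [[198.5, 267.1], [355.9, 267.1]]
w15 0.045 [[195.9, 272.3], [358.5, 272.3]]
```

```bash
python3 -c "
from h import *
plan((.4755,.3207,.056),65.1)"
```

```text
t 17.12 tcp [0.4772 0.3195 0.178 ] yaw 67.35 q1,q6 [ 0.4  -0.78] gap 74.2 F [ 0.4 -0.2  0.1]
UNITS x,y,z,twist: [-0.062  4.068  0.02 ] 0.225
```

>>> {"op": "apply_moves", "data": {"motion": [[70, -0.06, 1.5, 0.02, 0.22], [65, -0.06, 3.0, 0.02, 0.22], [60, -0.06, 4.07, 0.02, 0.22], [60, -0.06, 4.07, 0.02, 0.22]], "squeeze": 22}}

```text
t: 17.62
tcp_pos: [0.4741, 0.32, 0.0543]
tool_rot: [0.692, -0.154, 0.15, -0.689]
force: [-0.4, -0.1, 0.3]
finger_gap: 0.704
```

```bash
python3 -c "
from h import *
snap('wrist','w16');plan((.4755,.3207,.056),65.1)"
```

```text
t 17.68 tcp [0.4756 0.3207 0.0561] yaw 65.22 q1,q6 [ 0.4  -0.74] gap 59.4 F [0.1 0.  1.4]
UNITS x,y,z,twist: [-0.003  0.003 -0.002] 0.012
```

View pics/w16.png

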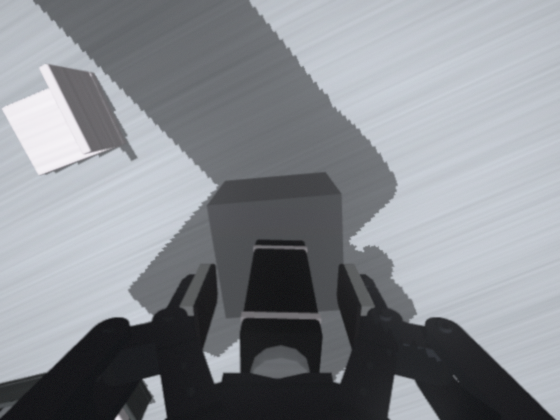

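>>> {"op": "apply_moves", "data": {"motion": [[35, 0, 0, 0, 0], [20, 0, 0, 0, 0], [20, 0, 0, 0, 0], [20, 0, 0, 0, 0], [20, 0, 0, 0, 0]], "squeeze": 22}}

```text
t: 18.3
tcp_pos: [0.4773, 0.3217, 0.0585]
tool_rot: [-0.69, 0.15, -0.152, 0.691]
force: [-0.0, -0.2, 6.2]
finger_gap: 0.323
```

```bash
python3 -c "
from h import *
plan((.4755,.3207,.056),65.1)"
```

```text
t 18.3 tcp [0.4773 0.3217 0.0585] yaw 65.29 q1,q6 [ 0.4  -0.74] gap 27.4 F [-0.  -0.2  6.2]
UNITS x,y,z,twist: [-0.041  0.083 -0.055] 0.019
```

>>> {"op": "apply_moves", "data": {"motion": [[20, 0, -0.5, 0, 0], [20, 0, -0.97, 0, 0], [20, 0, -0.97, 0, 0]]}}

```text
t: 18.68
tcp_pos: [0.4771, 0.3218, 0.0876]
tool_rot: [-0.69, 0.15, -0.152, 0.691]
force: [-0.1, -0.7, -1.2]
finger_gap: 0.325
```

```bash
python3 -c "
from h import *
plan((.4755,.3207,.0865),65.1);snap('side','d17');snap('scene','s17')
im=load('d17')['im'][60:180,150:270];im2=load('s17')['im'][90:210,300:420]
cv2.imwrite('pics/v17.png',cv2.resize(np.hstack([im,im2]),None,fx=3.3,fy=3.3,interpolation=cv2.INTER_CUBIC)[:,:,::-1])"
```

```text
t 18.68 tcp [0.4771 0.3218 0.0876] yaw 65.3 q1,q6 [ 0.4  -0.74] gap 27.6 F [-0.1 -0.7 -1.2]
UNITS x,y,z,twist: [-0.035  0.036 -0.055] 0.02
```

View pics/v17.png

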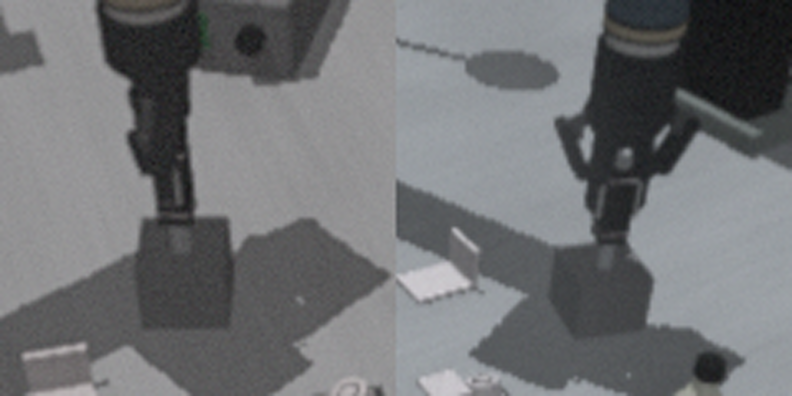

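>>> {"op": "apply_moves", "data": {"motion": [[20, -0.15, 0.05, 0, 0], [20, -0.3, 0.05, 0, 0], [20, -0.45, 0.05, 0, 0], [20, -0.45, 0.05, 0, 0]]}}

```text
t: 19.27
tcp_pos: [0.4636, 0.3271, 0.0843]
tool_rot: [-0.691, 0.151, -0.151, 0.691]
force: [4.0, -2.2, -0.9]
finger_gap: 0.321
```

```bash
python3 -c "
from h import *
plan((.4755,.3207,.0865),65.1);snap('side','d18');snap('scene','s18')
im=load('d18')['im'][60:180,150:270];im2=load('s18')['im'][90:210,300:420]
cv2.imwrite('pics/v18.png',cv2.resize(np.hstack([im,im2]),None,fx=3.3,fy=3.3,interpolation=cv2.INTER_CUBIC)[:,:,::-1])"
```

```text
t 19.27 tcp [0.4636 0.3271 0.0843] yaw 65.31 q1,q6 [ 0.42 -0.72] gap 27.3 F [ 4.  -2.2 -0.9]
UNITS x,y,z,twist: [ 0.448 -0.073 -0.028] 0.021
```

View pics/v18.png

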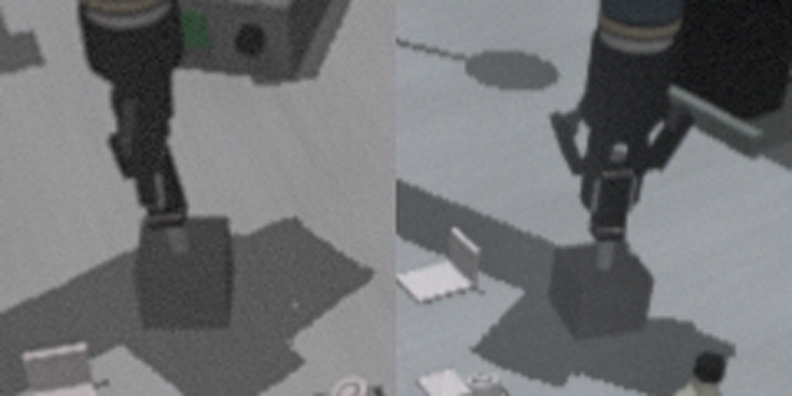

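>>> {"op": "apply_moves", "data": {"motion": [[20, -0.15, 0, 0, 0], [20, -0.3, 0, 0, 0], [20, -0.44, 0, 0, 0], [20, -0.44, 0, 0, 0]]}}

```text
t: 19.88
tcp_pos: [0.451, 0.3326, 0.0844]
tool_rot: [0.691, -0.152, 0.151, -0.691]
force: [2.3, -2.0, -1.1]
finger_gap: 0.325
```

```bash
python3 -c "
from h import *
plan((.4755,.3207,.0865),65.1);snap('side','d19');snap('scene','s19');snap('wrist','w19')
im=load('d19')['im'][60:180,150:270];im2=load('s19')['im'][90:210,300:420]
cv2.imwrite('pics/v19.png',cv2.resize(np.hstack([im,im2]),None,fx=3.3,fy=3.3,interpolation=cv2.INTER_CUBIC)[:,:,::-1])"
```

```text
t 19.88 tcp [0.451  0.3326 0.0844] yaw 65.31 q1,q6 [ 0.44 -0.7 ] gap 27.7 F [ 2.3 -2.  -1.1]
UNITS x,y,z,twist: [ 0.907 -0.069 -0.02 ] 0.021
```

View pics/v19.png

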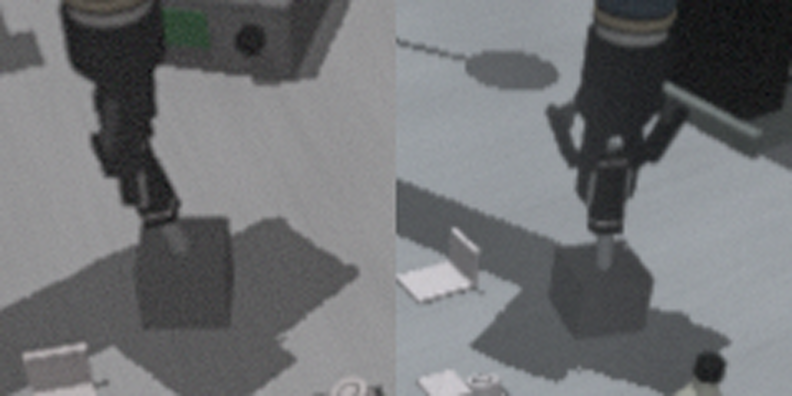

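View pics/w19.png

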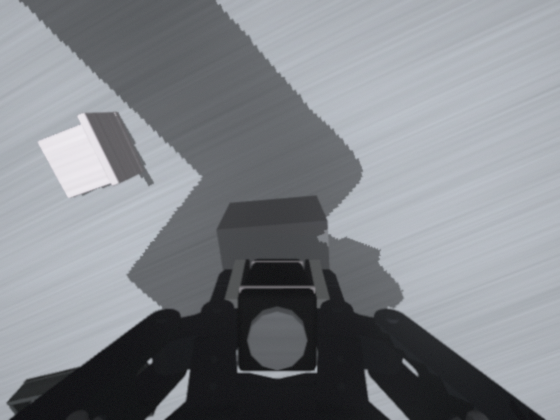

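>>> {"op": "apply_moves", "data": {"motion": [[20, 0, 0, 0, 0], [20, 0, -1, 0, 0], [20, 0, -2.2, 0, 0], [20, 0, -2.5, 0, 0], [20, 0, -2.5, 0, 0]], "squeeze": 45}}

```text
t: 20.65
tcp_pos: [0.451, 0.3324, 0.1592]
tool_rot: [0.691, -0.152, 0.151, -0.691]
force: [0.1, 0.5, -2.2]
finger_gap: 0.317
```

```bash
python3 -c "
from h import *
plan(tray(0,.03,.15),83);snap('side','d20');snap('scene','s20');snap('wrist','w20')
im=load('d20')['im'][50:150,150:250];im2=load('s20')['im'][80:180,310:410]
cv2.imwrite('pics/v20.png',cv2.resize(np.hstack([im,im2]),None,fx=4,fy=4,interpolation=cv2.INTER_CUBIC)[:,:,::-1])
im=load('w20')['im'][180:400,190:370]
cv2.imwrite('pics/w20c.png',cv2.resize(im,None,fx=3,fy=3,interpolation=cv2.INTER_CUBIC)[:,:,::-1])
"
```

```text
t 20.65 tcp [0.451  0.3324 0.1592] yaw 65.29 q1,q6 [ 0.44 -0.7 ] gap 27.0 F [ 0.1  0.5 -2.2]
UNITS x,y,z,twist: [ 6.367  0.302 -5.576] -1.771
```

View pics/v20.png

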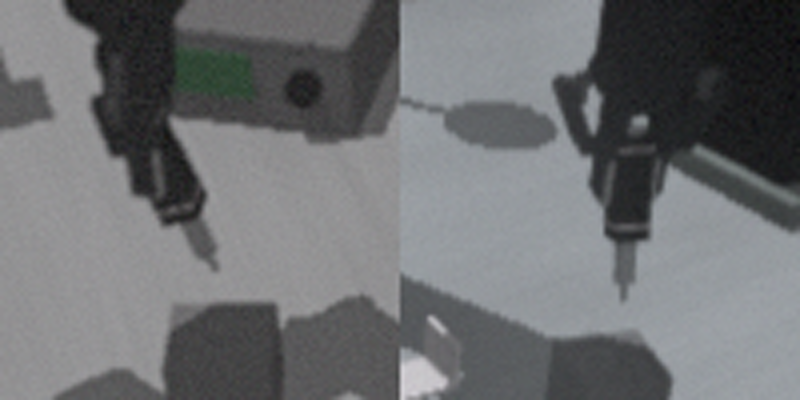

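View pics/w20c.png

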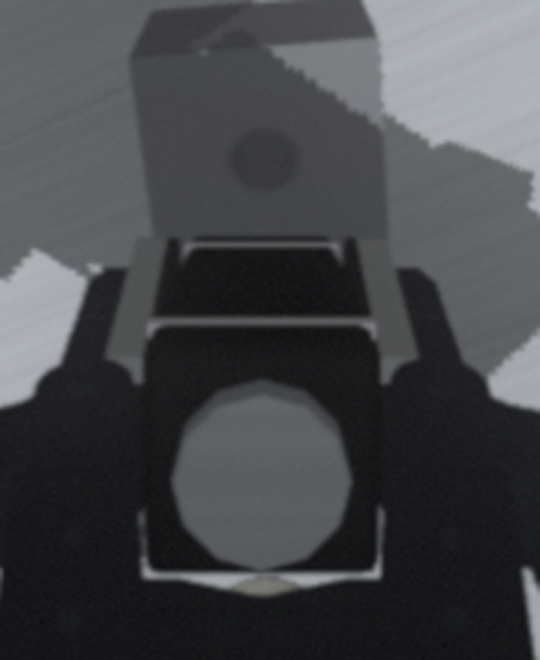

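```bash
cat >> h.py <<'E'
def pnp(d,pts,off,sc):
    # pts order: top far L,R, top near L,R, bottom far L,R ; object frame: X right(img), Y up(img)/far, Z probe axis up
    h=.014
    O=np.array([[-h,h,.04],[h,h,.04],[-h,-h,.04],[h,-h,.04],[-h,h,-.04],[h,h,-.04]])
    I=(np.array(pts)+.5)/sc-.5+np.array(off)
    ok,rv,tv=cv2.solvePnP(O,I.astype(float),d['K'],d['D'],flags=cv2.SOLVEPNP_SQPNP)
    rv,tv=cv2.solvePnPRefineLM(O,I.astype(float),d['K'],d['D'],rv,tv)
    pr=cv2.projectPoints(O,rv,tv,d['K'],d['D'])[0][:,0]; 
    F=np.diag([1,-1,-1]); E=d['E']; Rw=E[:3,:3]@F@cv2.Rodrigues(rv)[0]; p=E[:3,:3]@F@tv[:,0]+E[:3,3]
    print('reproj',np.linalg.norm(pr-I,axis=1).round(2)); return Rw,p
def tri(rays):
    A=np.zeros((3,3));b=np.zeros(3)
    for o,v in rays: P=np.eye(3)-np.outer(v,v);A+=P;b+=P@o
    x=np.linalg.solve(A,b); return x,[np.linalg.norm(np.cross(x-o,v))*1e3 for o,v in rays]
E
python3 - <<'E'
from h import *
d=load('w20')
Rw,p=pnp(d,[(149,322),(376,322),(145,574),(382,574),(183,245),(341,245)],(190,180),3)
ax=Rw[:,2]; print('axis',ax,'tilt',np.degrees(np.arccos(ax[2])),'yaw of lean',np.degrees(np.arctan2(ax[1],ax[0])),'mid',p,'tip',p-.09*ax)
M=R.from_quat(manip.sense()['tool_rot']).as_matrix(); print('axis in tool',M.T@ax,'mid rel tool',M.T@(p-manip.sense()['tcp_pos']))
S=load('d20');A=load('s20')
print('tri tip',tri([ray(S,(203.6,117)),ray(A,(365.6,154.6))]))
E
```

```text
reproj [2.74 2.83 1.7  1.7  3.04 3.  ]
axis [-0.32165667  0.15210665  0.93455902] tilt 20.842982795800342 yaw of lean 154.69123055076327 mid [0.45465583 0.33003665 0.20318042] tip [0.48360493 0.31634705 0.11907011]
axis in tool [-0.35819499 -0.93364595  0.00126071] mid rel tool [ 4.43202907e-03 -4.53474520e-02 -4.85745589e-05]
tri tip (array([0.47931729, 0.32248311, 0.11747379]), [np.float64(0.4362648338393582), np.float64(0.43626483383960785)])
```

```bash
cat >> h.py <<'E'
def axis_from(tip,d,uv,L=.136):
    o,v=ray(d,uv); w=tip-o; s=w@v; h2=w@w-s*s; 
    k=np.sqrt(max(L*L-h2,0)); P=o+v*(s-k); a=(P-tip)/np.linalg.norm(P-tip); return P,a
E
python3 - <<'E'
from h import *
d=load('w20');M=R.from_quat(manip.sense()['tool_rot']).as_matrix();T=manip.sense()['tcp_pos']
uv=(np.array([262,475])+.5)/3-.5+[190,180]
for tip in (np.array([.4793,.3225,.1175]),np.array([.4836,.3163,.1191])):
    P,a=axis_from(tip,d,uv); print(P,a,np.degrees(np.arccos(a[2])),'tool',M.T@a, 'tip tool',M.T@(tip-T),'btn',M.T@(P-T))
E
```

```text
[0.44028322 0.33670894 0.24700597] [-0.28688805  0.10447751  0.95224981] 17.77741721821578 tool [-0.30674558 -0.95139361 -0.0275201 ] tip tool [0.03019081 0.0402575  0.00363213] btn [-0.01152659 -0.08913203 -0.0001106 ]
[0.44064193 0.33654239 0.24653959] [-0.31586816  0.14884108  0.93705584] 20.43714123829657 tool [-3.51577861e-01 -9.36158377e-01  7.07262808e-04] tip tool [ 0.03668469  0.03865087 -0.00020692] btn [-0.0111299  -0.08866667 -0.00011073]
```

Run:
```python
from h import *
S=load('d20');im=S['im'][80:125,180:215]
cv2.imwrite('pics/d20z.png',cv2.resize(im,None,fx=14,fy=14,interpolation=cv2.INTER_CUBIC)[:,:,::-1])
```

```text
(no output)
```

View pics/d20z.png

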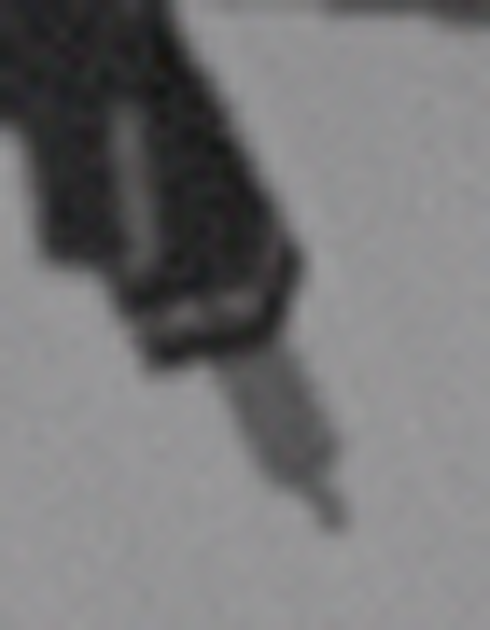

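```bash
cat >> h.py <<'E'
def onplane(d,uv,p0,n):
    o,v=ray(d,uv); return o+v*((p0-o)@n)/(v@n)
E
python3 - <<'E'
from h import *
S=load('d20');s=manip.sense();M=R.from_quat(s['tool_rot']).as_matrix();T=s['tcp_pos']
f=lambda p:(np.array(p)+.5)/14-.5+[180,80]
def ang(p,q,off=0):
    P=[M.T@(onplane(S,f(k),T+off*M[:,2],M[:,2])-T) for k in (p,q)]
    v=P[0]-P[1]; return np.degrees(np.arctan2(-v[0],-v[1])).round(2),[k.round(4).tolist() for k in P]
print(ang((250,360),(337,525)));print(ang((250,360),(305,458)));print(ang((215,375),(268,475)));print(ang((283,345),(338,435)))
print(ang((180,30),(280,215),-.014)); print(ang((180,30),(280,215),.014))
E
```

```text
(np.float64(18.27), [[0.0187, -0.0006, -0.0], [0.0311, 0.0371, -0.0]])
(np.float64(19.78), [[0.0187, -0.0006, -0.0], [0.0266, 0.0215, -0.0]])
(np.float64(18.15), [[0.0116, 0.0032, -0.0], [0.019, 0.026, -0.0]])
(np.float64(22.19), [[0.0254, -0.0044, -0.0], [0.0336, 0.0158, -0.0]])
(np.float64(19.46), [[0.0182, -0.0819, -0.014], [0.0318, -0.0435, -0.014]])
(np.float64(19.46), [[0.0105, -0.0631, 0.014], [0.0244, -0.0236, 0.014]])
```

```bash
cat >> h.py <<'E'
def tcp_for(tipw,tt,yaw):
    a=np.radians(yaw);z=np.array([np.cos(a),np.sin(a),0]);y=np.array([0,0,-1.]);x=np.cross(y,z)
    return tipw-(x*tt[0]+y*tt[1]+z*tt[2])
def normal(yaw=-7.7,t=20):
    a=np.radians(yaw);t=np.radians(t);return np.array([-np.sin(t)*np.cos(a),-np.sin(t)*np.sin(a),np.cos(t)])
SPOT=np.array(tray(-.0031,.0393,.056))
E
python3 - <<'E'
from h import *
for n,off,sc,p in (('w2',(235,100),4,(156,179)),('w7',(225,110),4,(208,227)),('w8',(200,120),4,(257,371))):
    pass
r=[ray(load(n),np.array(off)+(np.array(p)+.5)/sc-.5) for n,off,sc,p in (('w2',(235,100),4,(156,179)),('w7',(225,110),4,(208,227)),('w8',(200,120),4,(257,371)))]
print(tri(r),SPOT)
print([ (o+v*(.056-o[2])/v[2]).round(4).tolist() for o,v in r])
T=tcp_for(SPOT+.03*normal(),(.033,.039,0),82.2); print(T)
plan(T,82.2)
E
```

```text
(array([0.55265558, 0.10997024, 0.05464231]), [np.float64(0.13848962390254707), np.float64(0.04746527071217038), np.float64(0.1675173126079055)]) [0.55283099 0.1102531  0.056     ]
[[0.5526, 0.1102, 0.056], [0.5527, 0.1102, 0.056], [0.5529, 0.1104, 0.056]]
[0.50996823 0.11610649 0.12319078]
t 20.8 tcp [0.4505 0.3319 0.1578] yaw 65.29 q1,q6 [ 0.44 -0.7 ] gap 27.5 F [ 0.1  0.4 -2.1]
UNITS x,y,z,twist: [ 4.81   1.158 -5.702] -1.691
```

>>> {"op": "apply_moves", "data": {"motion": [[20, 2.0, 0, -2.4, -1.0], [20, 4.81, 0.3, -5.7, -1.69], [20, 4.81, 0.6, -5.7, -1.69], [20, 4.81, 1.15, -5.7, -1.69], [20, 4.81, 1.15, -5.7, -1.69], [20, 4.81, 1.15, -5.7, -1.69], [20, 4.81, 1.15, -5.7, -1.69]]}}

```text
t: 21.68
tcp_pos: [0.5111, 0.1179, 0.125]
tool_rot: [-0.705, 0.048, -0.047, 0.706]
force: [0.3, -0.6, -0.7]
finger_gap: 0.318
```

Run:
```python
from h import *
T=tcp_for(SPOT+.03*normal(),(.033,.039,0),82.2)
plan(T,82.2)
snap('side','d21');snap('scene','s21');snap('wrist','w21')
im=load('d21')['im'][125:215,215:295];im2=load('s21')['im'][150:240,280:360]
cv2.imwrite('pics/v21.png',cv2.resize(np.hstack([im,im2]),None,fx=5,fy=5,interpolation=cv2.INTER_CUBIC)[:,:,::-1])
```

```text
t 21.68 tcp [0.5111 0.1179 0.125 ] yaw 82.29 q1,q6 [ 0.01 -1.42] gap 27.0 F [ 0.3 -0.6 -0.7]
UNITS x,y,z,twist: [-0.029  0.059 -0.063] 0.009
```

View pics/v21.png

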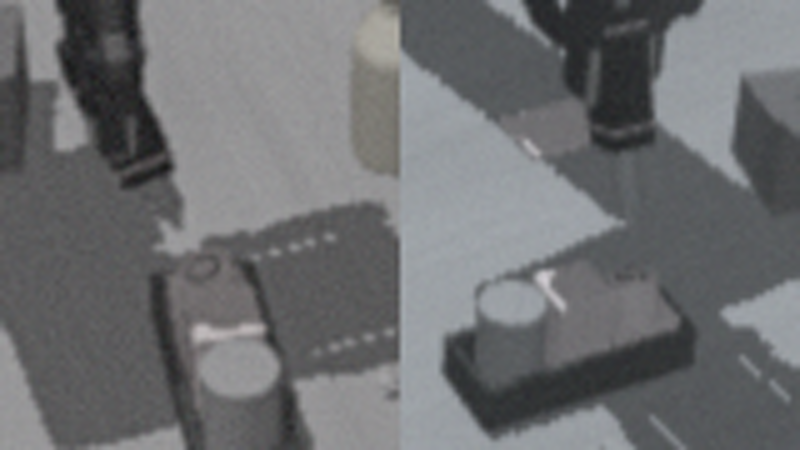

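View pics/w21.png

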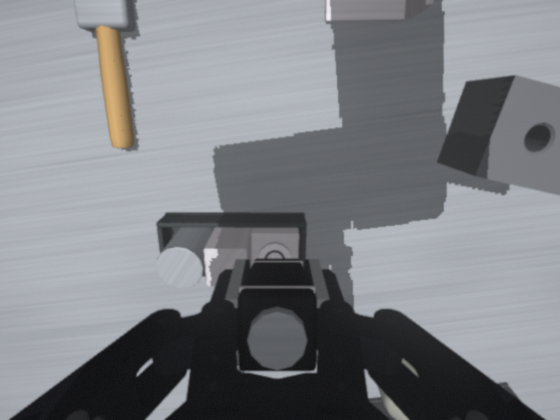

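Run:
```python
from h import *
a=load('d21')['im'][155:190,235:275];b=load('s21')['im'][170:215,310:350]
def e(im,h):
    im=cv2.resize(im,(400,h),interpolation=cv2.INTER_CUBIC).astype(float); return np.clip((im-60)*2.2,0,255).astype(np.uint8)
cv2.imwrite('pics/v21z.png',np.hstack([np.vstack([e(a,350),np.zeros((100,400,3),np.uint8)]),e(b,450)])[:,:,::-1])
```

```text
(no output)
```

View pics/v21z.png

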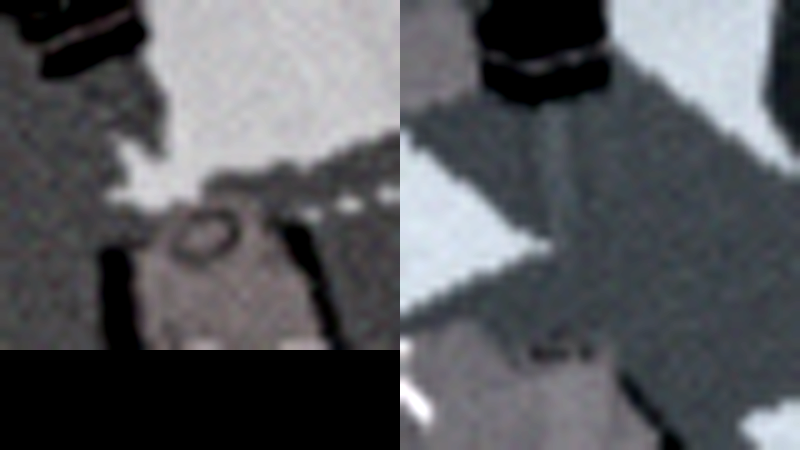

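Run:
```python
from h import *
s=manip.sense();M=R.from_quat(s['tool_rot']).as_matrix();T=s['tcp_pos'];print(T)
S=load('d21');A=load('s21')
z=lambda p,o:((p-np.array(o)+.5)*10-.5).round(0)
n=normal()
for k,t in (('pred tip',T+M@[.033,.039,0]),('spot',SPOT),('nose end',T+M@[.033,.039,0]+.016*n),('handle end',T+M@[.033,.039,0]+.05*n)):
    print(k,t.round(4),z(proj(S,t)[0],(235,155)),z(proj(A,t)[0],(310,170))+[400,0])
f=lambda p,o:(np.array(p)+.5)/10-.5+np.array(o)
print('ring tri',tri([ray(S,f((207,235),(235,155))),ray(A,f((162,352),(310,170)))]))
print('tip tri',tri([ray(S,f((162,152),(235,155))),ray(A,f((163,240),(310,170)))]))
```

```text
[0.51134649 0.11779545 0.12527226]
pred tip [0.5441 0.1134 0.0863] [170. 155.] [556. 245.]
spot [0.5528 0.1103 0.056 ] [211. 241.] [557. 348.]
nose end [0.5387 0.1141 0.1013] [146. 115.] [550. 193.]
handle end [0.5271 0.1157 0.1333] [93. 25.] [539.  79.]
ring tri (array([0.55293516, 0.1127229 , 0.05463932]), [np.float64(1.01436964971706), np.float64(1.0143696497169692)])
tip tri (array([0.54291565, 0.1165571 , 0.08568718]), [np.float64(0.5314586622879804), np.float64(0.5314586622879421)])
```

Run:
```python
from h import *
d=load('w21');s=manip.sense();M=R.from_quat(s['tool_rot']).as_matrix();T=s['tcp_pos']
im=d['im'][290:390,220:335];cv2.imwrite('pics/w21z.png',cv2.resize(im,None,fx=5,fy=5,interpolation=cv2.INTER_CUBIC)[:,:,::-1])
for tip in (np.array([.5428,.1141,.0871]),T+M@[.033,.039,0]):
    P,a=axis_from(tip,d,(277,338.5)); print('tilt',np.degrees(np.arccos(a[2])),'err to normal',np.degrees(np.arccos(a@normal())),M.T@a,'tip tool',M.T@(tip-T),'btn',M.T@(P-T))
```

```text
tilt 19.010389223951545 err to normal 0.9994084259206608 [-0.32515571 -0.94565795 -0.00219265] tip tool [0.03164181 0.03819162 0.00054485] btn [-0.01257937 -0.09041786  0.00024665]
tilt 19.239957883043996 err to normal 0.7659622134929538 [-0.32894676 -0.94434673  0.00181303] tip tool [3.30000000e-02 3.90000000e-02 1.19173544e-17] btn [-0.01173676 -0.08943115  0.00024657]
```

View pics/w21z.png

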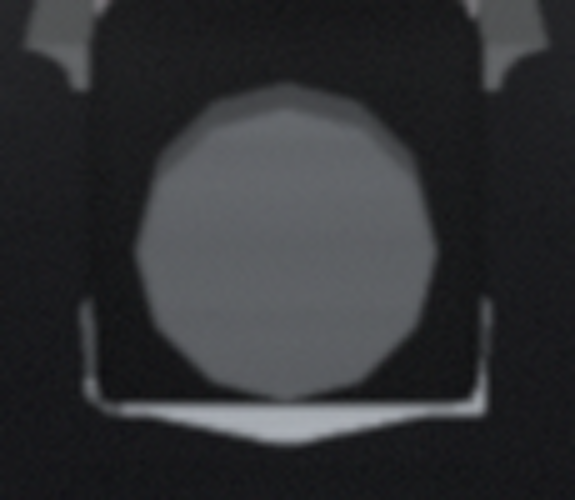

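>>> {"op": "apply_moves", "data": {"motion": [[20, 0.08, 0.3, -0.06, 0], [20, 0.16, 0.55, -0.06, 0], [20, 0.25, 0.8, -0.06, 0], [20, 0.25, 0.8, -0.06, 0]], "squeeze": 60}}

```text
t: 22.32
tcp_pos: [0.5184, 0.1138, 0.1]
tool_rot: [0.706, -0.049, 0.048, -0.705]
force: [0.2, -0.1, -1.9]
finger_gap: 0.321
```

Run:
```python
from h import *
T=tcp_for(SPOT,(.033,.039,0),82.2)
plan(T,82.2)
snap('side','d22');snap('scene','s22')
a=load('d22')['im'][150:190,235:275];b=load('s22')['im'][175:215,310:350]
def e(im):
    im=cv2.resize(im,(400,400),interpolation=cv2.INTER_CUBIC).astype(float); return np.clip((im-60)*2.2,0,255).astype(np.uint8)
cv2.imwrite('pics/v22z.png',np.hstack([e(a),e(b)])[:,:,::-1])
```

```text
t 22.32 tcp [0.5184 0.1138 0.1   ] yaw 82.18 q1,q6 [ 0.01 -1.43] gap 27.3 F [ 0.2 -0.1 -1.9]
UNITS x,y,z,twist: [0.054 0.165 0.04 ] -0.002
```

View pics/v22z.png

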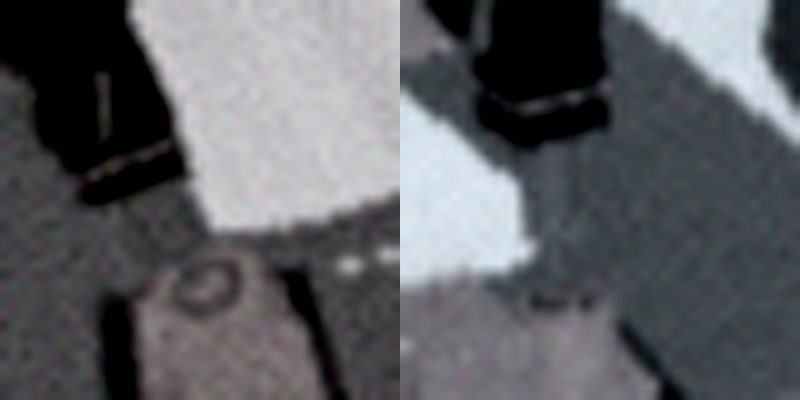

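>>> {"op": "apply_moves", "data": {"motion": [[20, 0.045, 0.125, 0.04, 0], [20, 0.045, 0.125, 0.04, 0], [20, 0.045, 0.125, 0.04, 0]]}}

```text
t: 22.8
tcp_pos: [0.5202, 0.1149, 0.0972]
tool_rot: [0.705, -0.048, 0.048, -0.705]
force: [1.1, -0.2, -2.4]
finger_gap: 0.32
```

Run:
```python
from h import *
T=tcp_for(SPOT,(.033,.039,0),82.2)
plan(T,82.2)
snap('side','d23')
s=manip.sense();print(s['force'],s['ft_torque'])
```

```text
t 22.8 tcp [0.5202 0.1149 0.0972] yaw 82.2 q1,q6 [ 0.01 -1.43] gap 27.2 F [ 1.1 -0.2 -2.4]
UNITS x,y,z,twist: [ 0.     0.075 -0.007] -0.0
[-0.29474411 -0.41971261 -1.20893342] [ 0.03215523 -0.02806115 -0.06409048]
```

>>> {"op": "apply_moves", "data": {"motion": [[20, 0.02, 0.063, 0, 0], [20, 0.02, 0.063, 0, 0]]}}

```text
t: 23.1
tcp_pos: [0.5208, 0.1149, 0.0953]
tool_rot: [-0.705, 0.048, -0.048, 0.705]
force: [-0.3, -0.5, 0.3]
finger_gap: 0.325
```

>>> {"op": "apply_moves", "data": {"motion": [[20, 0.02, 0.063, 0, 0], [20, 0.02, 0.063, 0, 0]]}}

```text
t: 23.35
tcp_pos: [0.5214, 0.1148, 0.0934]
tool_rot: [-0.705, 0.048, -0.048, 0.705]
force: [-0.8, 1.2, 0.9]
finger_gap: 0.318
```

Run:
```python
from h import *
T=tcp_for(SPOT,(.033,.039,0),82.2)
plan(T,82.2)
snap('side','d24');snap('scene','s24');
s=manip.sense();print(s['force'],s['ft_torque'])
a=load('d24')['im'][150:190,235:275];b=load('s24')['im'][175:215,310:350]
def e(im):
    im=cv2.resize(im,(400,400),interpolation=cv2.INTER_CUBIC).astype(float); return np.clip((im-60)*2.2,0,255).astype(np.uint8)
cv2.imwrite('pics/v24z.png',np.hstack([e(a),e(b)])[:,:,::-1])
```

```text
t 23.35 tcp [0.5214 0.1148 0.0934] yaw 82.19 q1,q6 [ 0.01 -1.43] gap 27.1 F [-0.8  1.2  0.9]
UNITS x,y,z,twist: [-0.042 -0.054 -0.007] -0.001
[-1.37985683 -0.25088245  1.01640894] [-0.00355733  0.01696446  0.02319367]
```

View pics/v24z.png

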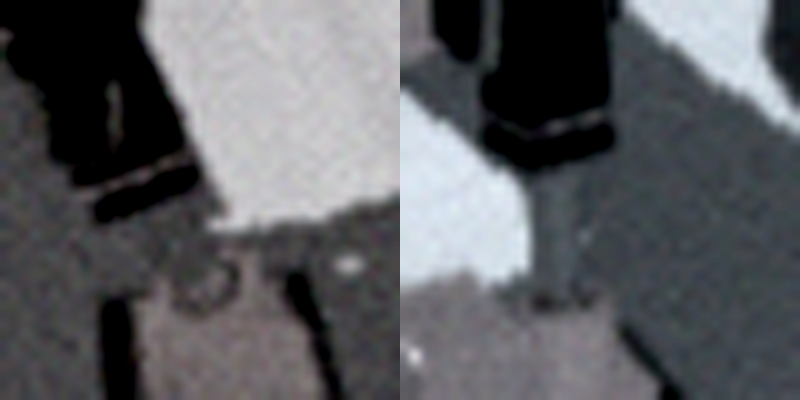

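>>> {"op": "apply_moves", "data": {"motion": [[20, 0.011, 0.032, 0, 0], [20, 0.011, 0.032, 0, 0], [20, 0.011, 0.032, 0, 0]]}}

```text
t: 23.82
tcp_pos: [0.5217, 0.1147, 0.0925]
tool_rot: [-0.705, 0.048, -0.048, 0.705]
force: [-0.5, -0.4, 0.7]
finger_gap: 0.321
```

Run:
```python
from h import *
F=[];P=[]
for i in range(16):
    manip.snapshot('wrist'); s=manip.sense(); F.append(s['force']);P.append(s['tcp_pos'])
print(np.mean(F,0),np.std(F,0),np.mean(P,0),s['t'])
```

```text
[-0.53411514  0.15775909  1.16030315] [0.38064957 0.50229731 0.36427758] [0.52170334 0.11471816 0.09244481] 24.625
```

>>> {"op": "apply_moves", "data": {"motion": [[20, 0.014, 0.038, 0, 0], [20, 0.014, 0.038, 0, 0], [20, 0.014, 0.038, 0, 0]]}}

```text
t: 25.0
tcp_pos: [0.5221, 0.1147, 0.0913]
tool_rot: [-0.705, 0.048, -0.048, 0.705]
force: [-1.2, 0.6, 0.9]
finger_gap: 0.32
```

Run:
```python
from h import *
F=[];P=[]
for i in range(16):
    n=['wrist','side','scene'][i%3]
    if i<13: manip.snapshot('wrist')
    else: snap(n,'f_'+n)
    s=manip.sense(); F.append(s['force']);P.append(s['tcp_pos'])
print(np.mean(F,0),np.std(F,0),np.mean(P,0),s['t'],s['finger_gap'])
a=load('f_side')['im'][140:190,230:280];b=load('f_scene')['im'][165:215,305:355]
def e(im):
    im=cv2.resize(im,(400,400),interpolation=cv2.INTER_CUBIC).astype(float); return np.clip((im-50)*2,0,255).astype(np.uint8)
cv2.imwrite('pics/f_z.png',np.hstack([e(a),e(b)])[:,:,::-1])
```

```text
[-0.58635494  0.22038579  1.38990636] [0.52758512 0.3261691  0.49621365] [0.52207862 0.1146569  0.09129142] 25.8 0.31504139654345314
```

View pics/f_z.png

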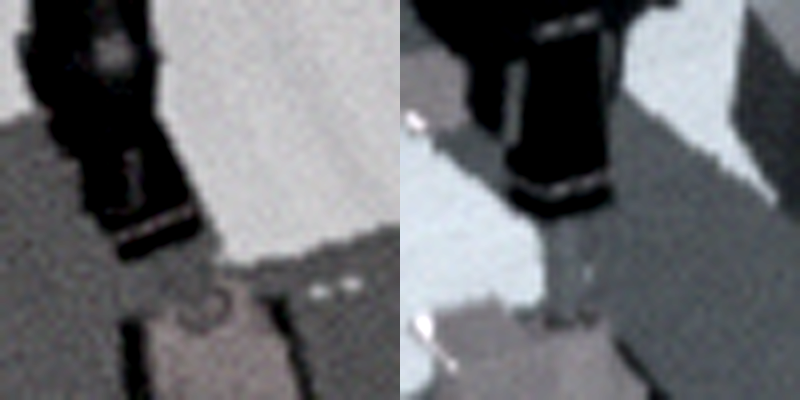

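View pics/f_wrist.png

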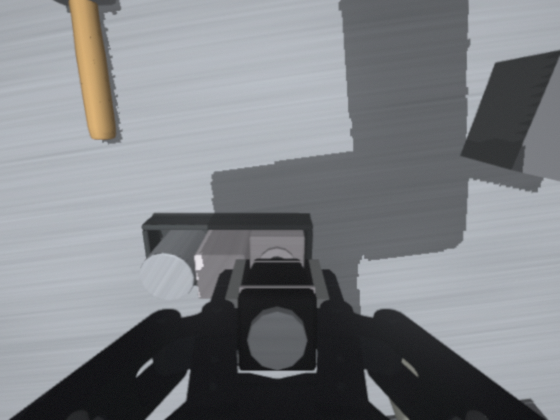

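Run:
```python
from h import *
s=manip.sense();M=R.from_quat(s['tool_rot']).as_matrix();T=np.array([.52208,.11466,.0913]);n=normal()
wx=np.array([np.cos(np.radians(-7.7)),np.sin(np.radians(-7.7)),0]);wy=np.array([-wx[1],wx[0],0])
ex=wx*np.cos(np.radians(20))+np.array([0,0,np.sin(np.radians(20))])
for tt in ((.033,.039,0),(.0316,.0382,.0005)):
    p=T+M@tt; e=p-SPOT; print('depth',-e@n*1e3,'in-face x,y mm',e@ex*1e3,e@wy*1e3)
S=load('f_side');A=load('f_scene')
z=lambda p,o:((p-np.array(o)+.5)*8-.5).round(0)
print('spot',z(proj(S,SPOT)[0],(230,140)),z(proj(A,SPOT)[0],(305,165))+[400,0])
for k in (0,.01,.044): 
  q=SPOT+n*k; print(k,z(proj(S,q)[0],(230,140)),z(proj(A,q)[0],(305,165))+[400,0])
d=load('f_wrist')
P,a=axis_from(SPOT,d,(277.2,340.5),.130); print('tilt',np.degrees(np.arccos(a[2])),np.degrees(np.arccos(a@n)),a,n)
```

```text
depth 4.139669880237248 in-face x,y mm 0.5515482345706763 0.18550766821143866
depth 2.9093606922232387 in-face x,y mm -0.48946941241651987 0.6881223919804832
spot [209. 313.] [566. 318.]
0 [209. 313.] [566. 318.]
0.01 [197. 294.] [563. 293.]
0.044 [156. 225.] [554. 204.]
tilt 18.292193962243207 1.7219224238163913 [-0.31051883  0.04569579  0.94946825] [-0.33893622  0.04582597  0.93969262]
```

>>> {"op": "apply_moves", "data": {"motion": [[20, 0.006, 0.016, 0, 0], [20, 0.006, 0.016, 0, 0], [20, 0.006, 0.016, 0, 0]]}}

```text
t: 26.18
tcp_pos: [0.5222, 0.1146, 0.0908]
tool_rot: [0.705, -0.048, 0.048, -0.705]
force: [-0.3, 1.3, 2.0]
finger_gap: 0.323
```

Run:
```python
from h import *
F=[]
for i in range(16):
    manip.snapshot('wrist'); s=manip.sense(); F.append(s['force'])
print(np.mean(F,0),s['tcp_pos'],s['t'])
```

```text
[-0.54909975  0.51263795  1.68213187] [0.5222477  0.11463672 0.09079713] 26.975
```

```bash
python3 -c "
from h import *
print(manip.sign_off())"
```

```text
the job is handed in; nothing more can be done
None
```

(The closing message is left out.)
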